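Set a sound blade and hold the pickup over it

TASK

Draw the sprung steel blade out of its clamp by the black tab until the blade's red pointer lines up with the red mark on the white scale, and let go of it. Then take the magnetic pickup by its orange handle out of its tray, carry it across the row of upright rods without anything touching them, and finish still holding it level and still about one centimetre above the blue outline on the blade, centred on the outline and lengthwise along the blade. The pickup must never touch the blade or its clamp, and all other things stay where they are.

Things in the scene. Friction and masses are not known exactly. Their poses are not given: they have to be found in the camera images.
- gauge: fixed blade clamp, left or right of the rods: wooden board 14 mm thick, origin on the table. The blade slides along this frame's line y = 0 and is drawn out along -x (towards the robot). In mm here: board x -140 to 180, y -40 to 70; aluminium clamp block x 60 to 130, y -31 to 31, top z 76, black screw head on it to z 90; white scale strip x -130 to 50, y 42 to 66, top z 48
- blade (a joint): how far the blade is drawn out (m), 0 to 0.115; 0 is fully in. A light spring (20 N/m) draws it back, but the clamp's dry friction (4 N) is stronger, so that it stays where it is left; pulling takes 4 to 6.5 N, pushing back 2 to 4 N
- blade_tab (a point): point on the blade's upper face, 52 mm above the table, under the middle of the black upright grip tab at the blade's front end. Blade: steel, 30 mm wide, 4 mm thick, ending 12 mm in front of this point. Tab: 14 mm along x, 20 mm along y, 40 mm high. Axes as gauge. A red pointer 4 mm wide, level with the blade, runs from below the tab along +y to y = 39 mm
- blade_spot (a point): centre of the blue outline (60 x 26 mm, the size of the pickup case) on the blade's upper face, 60 mm behind the tab (at +x of it) and moving with the blade, so part of it is hidden in the clamp until the blade is drawn out; x along the blade, z up
- mark: red mark across the white scale strip, 4 mm along x, 24 mm along y, 4 mm high, its top level with the blade's upper face; origin at the middle of its underside, 54 mm to the +y side of the blade's centre line; axes as gauge. The pointer lines up with it when blade_tab and mark have the same x in this frame
- rods: fixed row of seven upright metal rods (8 mm thick) on a wooden rail 280 mm long (along its x), 36 mm wide, 25 mm high; origin under the rail's middle, on the table; rod tops 100 to 135 mm above the table. It stands between the clamp and the tray
- tray: fixed wooden tray, 100 x 66 mm, rim 28 mm high, in which the pickup starts, on a blue pad 20 mm above the table; origin under its centre, on the table
- pickup: magnetic pickup, loose, 0.15 to 0.25 kg: black case with steel bands 60 mm long (its x), 26 mm wide (its y), 22 mm high, and in the middle of its top an orange upright handle, 26 mm along x, 16 mm along y, from 22 to 72 mm above the underside; origin at the centre of the underside; z up. The same either way round
- mug: blue mug, bystander, 76 mm wide, 90 mm high, origin under its centre
- pencil_mic: pencil microphone lying flat, bystander, 113 mm long, 21 mm thick, along its x
- tin: small green tin, bystander, 48 mm wide, 40 mm high
- tuning_fork: steel tuning fork lying flat, bystander, 145 mm long along its x, 8 mm high
- mallet: rubber mallet lying flat, bystander, 220 mm long along its x
- spreader: knife-like spreader lying flat, bystander, 220 mm long along its x, 12 mm high
- shaker: yellow block shaker, bystander, 50 x 35 mm, 60 mm high
Not all that is in view belongs to the job. Leave any turquoise look-alike of the pickup alone. What is shaped like the tray but turquoise is not meant.

How it is judged:
By the outcome, as a careful person would: the job done as asked, in the order asked, and still so for the second after the job is handed in, while the arm keeps its last pose, push and grip.
It also fails if it takes over 72 s, if anything falls off the work surface, if the arm or the gripper's body presses on something with over 40 N, if the wrist force passes 120 N, or if a joint passes its speed limit or range.

ROBOT

A 6-joint arm with a two-finger parallel gripper is mounted at the origin on the work surface. World frame = base frame: x ahead of the robot, y to its left, z up, the work surface at z = 0. Lengths are in m, angles in rad, forces in N, time in s.
With the tool pointing down it reaches from about 0.225 to 0.875 m from the base axis. Payload 3.4 kg.
Tool frame: the origin (TCP) lies between the finger pads; the fingertips stand 19 mm ahead of it and the grasp point (between the pads) is the TCP (manip.tip_reach is the distance from the TCP to the fingertips, in m); z points along the fingers, x is the direction in which the jaws open and shut, and the axes are right-handed (so a half turn about z gives the same grasp; the last joint's range is limited). The gripper opens to 85 mm and grips with 20 to 120 N. Pads are 22 mm wide; open, the fingers measure 114 mm over their backs; the gripper's body (76 mm by 85 mm) begins 54 mm behind the grasp point. The pads swing forward as they close: fully open they stand 13 mm farther back than shut.
Start: joints at [1.054, 0.276, 1.505, -0, 1.361, -0.121], TCP at [0.222, 0.531, 0.25] pointing down, gripper open.
Joint ranges: [-2.89, 2.89], [-0.75, 2.08], [0.22, 2.7], [-1.18, 4.32], [0.11, 2.71], [-2.7, 2.7]. Speed limits (rad/s): [2.57, 2.57, 3.14, 3.14, 3.14, 3.14].

INTERFACE

Orientations are given as a unit quaternion [w, x, y, z].
In Python, from rig import manip gives the robot as it stands.
- The arm moves only by the tool send_rows, never from a script. Its arguments are lists of equal length, an entry for each row: "delta_pos": the shift along the tool's x, y, z normalised to -1 to 1, where 1 is 40 cm, a list of three; "angular": the turn, a rotation vector about the tool's x, y, z normalised to -1 to 1, where 1 is 0.08 rad, a list of three. A call has 1 to 5 rows; each row shifts and turns the commanded pose from where the row before left it, along the tool's axes as they then stand; what a row does not reach is not made up. A row lasts 1/12 s, in which the tool goes at most 41.7 mm and 7.16 degrees, less where a joint would pass 70% of its speed; a pose out of reach is approached as far as the arm can. A call with a number of a shift or a turn outside -1 to 1 is refused whole. A call with a gripper value outside its range is refused whole. "hand" is the finger opening in mm, from 0 to 85.4, set as the call begins (left out, the last holds). The fingers move at their own pace and stop on an object; "squeeze" is the grip in N (left out, the last holds). Time passes only in rows, so rows that do not move let the fingers close. It gives the time, the measured TCP pose, the force and the opening at its end, in the units of the state.
- manip.get_state(): the state, without advancing time (a new reading comes with each control period).
- manip.get_image(name): name is "side" or "top"; returns the picture (420x560x3 uint8, blue, green, red); there is no depth.
- manip.calibration(name): a dict with "fx", "fy", "cx", "cy" (pixels), "k1" (the pictures are not rectified: a ray, as slopes to the right and down, at radius r is drawn at 1 + k1 r^2 times it, then the intrinsics apply), "camera_from_world" (4x4, takes a point from world to camera coordinates). Camera axes: x right, y up, looking along -z (the intrinsics and any distortion apply to the point x, -y, -z); pixel columns grow to the right and rows downward; lengths in m; the calibration is good to about 2 mm. A picture is of the moment at which its call begins. calibration takes no time and is no camera call.
- manip.sign_off(): hands the job in, once; it reports no verdict.
The state is a dict: "clock": time; "qpos": joint angles; "qd": joint speeds; "effort": joint torques, N m; "position": TCP position; "ee_rot": TCP orientation; "contact_force": force on the tool from outside, world axes, zero at the start; "moment": the same for the moment, N m; "width": finger opening in m.
Only numpy, scipy, OpenCV 4.12 (cv2) and the standard library are available. Lean on these libraries where they do the work, as an engineer would, in place of code of your own. Each camera call takes 0.05 s, during which the arm holds its last target.

## Working session

There is one attempt and no reset: what is moved stays moved. The work goes in short steps, Python scripts to look and compute and a tool call to move; the robot and the scene stay as the last step left them, time stands still between calls to the robot, and variables do not carry over. Pictures are saved under pics/ and viewed, and the job is handed in when it is done.

Besides the shell and the picture viewer there is one more tool, called after ">>>" by a JSON object that holds its "method" and its "body", one argument or row to a line. send_rows: Moves the arm, as the interface text tells. Scaled input: -1 to 1 covers 40 cm each way for a shift and 0.08 rad each way for a turn. Its arguments: {"type":"object","properties":{"delta_pos":{"type":"array","items":{"type":"array","items":{"type":"number"}}},"angular":{"type":"array","items":{"type":"array","items":{"type":"number"}}},"hand":{"type":"number"},"squeeze":{"type":"number"}},"required":["delta_pos","angular"]}

```bash
ls; mkdir -p pics; python3 - <<'E'
from rig import manip
import cv2,json
s=manip.get_state();print(s)
for n in("side","top"):
    im=manip.get_image(n);cv2.imwrite(f"pics/{n}0.png",im);c=manip.calibration(n);print(n,c)
E
```

```text
pics
{'clock': 0.0, 'qpos': array([ 1.05398030e+00,  2.76548568e-01,  1.50613316e+00,  2.43219096e-05,
        1.36066763e+00, -1.21018407e-01]), 'qd': array([-0.00233666,  0.00027781, -0.00109677, -0.0006958 ,  0.00205567,
        0.0014613 ]), 'effort': array([-2.27109849e-03, -4.16761100e+01, -2.45807111e+01, -3.46591014e-04,
        1.10049875e-02,  1.31077570e-05]), 'position': array([0.22145254, 0.53011671, 0.24946613]), 'ee_rot': array([ 3.84415382e-04,  8.32330433e-01,  5.54279062e-01, -7.89855424e-04]), 'contact_force': array([-0.39463314, -0.83416171, -0.30848487]), 'moment': array([ 0.07475114, -0.00694809,  0.03712369]), 'width': 0.08555141968127672}
side {'fx': 445.13197680329154, 'fy': 445.13197680329154, 'cx': 271.88006737377196, 'cy': 214.84499353674067, 'k1': -0.0590618525341462, 'camera_from_world': array([[-0.98167055, -0.19055183, -0.00359704,  0.55834024],
       [ 0.12167692, -0.64114922,  0.75770865, -0.13120971],
       [-0.14668901,  0.74338259,  0.65258307, -1.23119649],
       [ 0.        ,  0.        ,  0.        ,  1.        ]])}
top {'fx': 405.2123446063208, 'fy': 405.2123446063208, 'cx': 280.46235313596696, 'cy': 207.7724395277142, 'k1': -0.08277784775129583, 'camera_from_world': array([[ 0.0254932 , -0.99920978,  0.03049445, -0.04100504],
       [ 0.98153444,  0.03080381,  0.18878893, -0.574216  ],
       [-0.18957909,  0.02511852,  0.9815441 , -1.31474614],
       [ 0.        ,  0.        ,  0.        ,  1.        ]])}
```

View pics/top0.png

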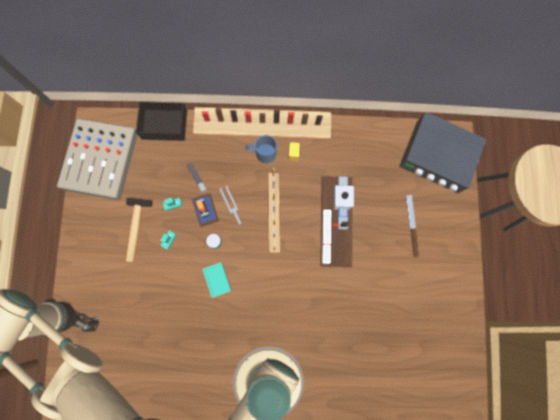

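View pics/side0.png

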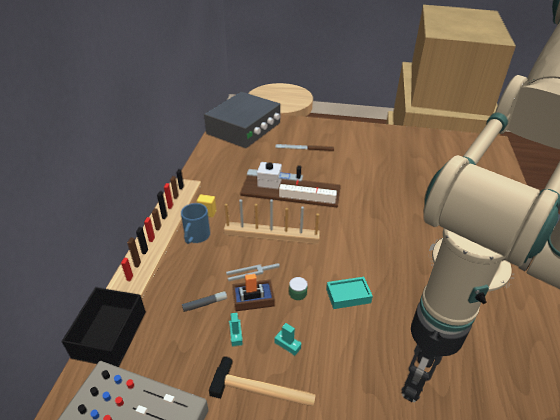

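The top view shows the clamp board at (337,222), rods at (274,213), the tray with the orange-handled pickup at (205,209), turquoise look-alikes at (172,203) and (168,240), and an empty turquoise tray at (217,280). Next I'll look at close crops.

```bash
python3 - <<'E'
import cv2,numpy as np
t=cv2.imread('pics/top0.png');s=cv2.imread('pics/side0.png')
a=cv2.resize(t[165:275,300:370],None,fx=5,fy=5,interpolation=cv2.INTER_CUBIC)
b=cv2.resize(t[160:270,185:260],None,fx=5,fy=5,interpolation=cv2.INTER_CUBIC)
cv2.imwrite('pics/c1.png',np.hstack([a,b]))
a=cv2.resize(s[150:215,230:350],None,fx=5,fy=5,interpolation=cv2.INTER_CUBIC)
cv2.imwrite('pics/c2.png',a)
a=cv2.resize(s[190:320,210:350],None,fx=4.5,fy=4.5,interpolation=cv2.INTER_CUBIC)
cv2.imwrite('pics/c3.png',a)
E
```

```text
(no output)
```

View pics/c1.png

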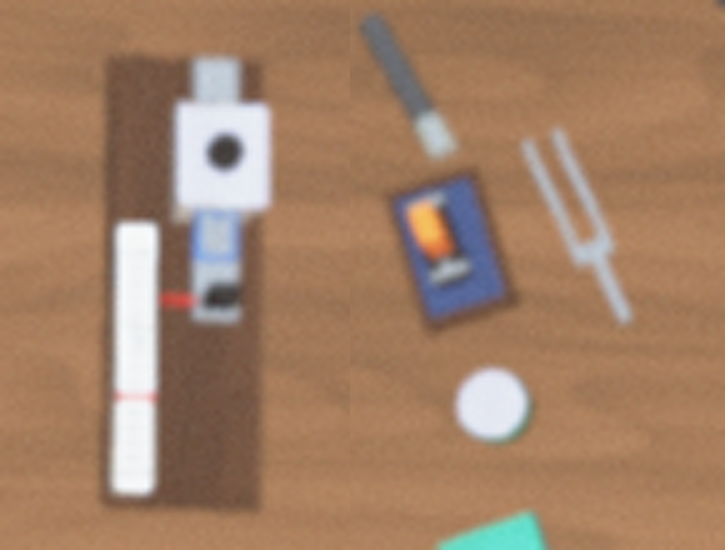

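View pics/c2.png

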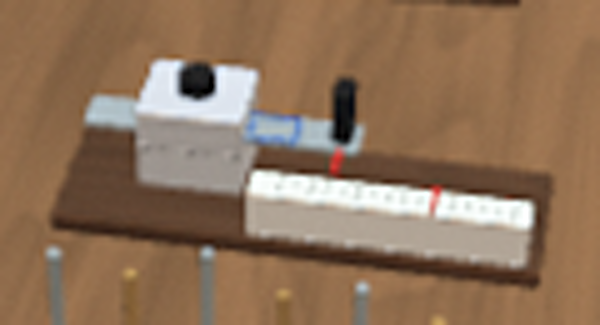

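View pics/c3.png

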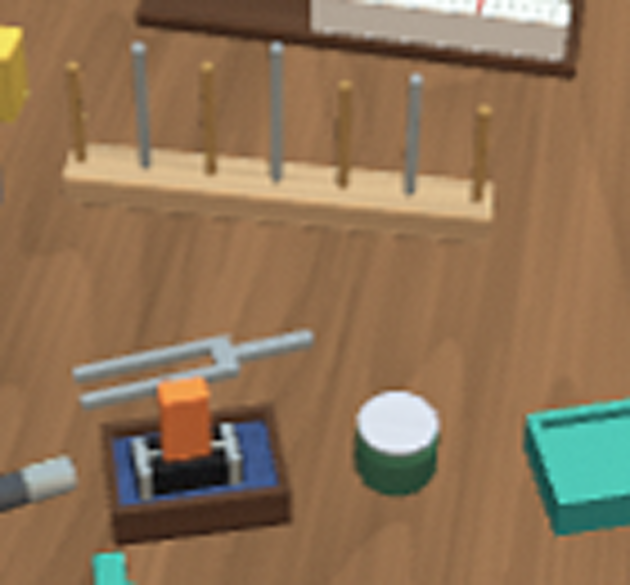

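The crops confirm the choice: the pickup with the orange handle sits in the brown/blue tray, top (205,209). The candidates I reject are the turquoise pickups at top (172,203) and (168,240). The tab is black at top crop (222,295), the pointer red at (178,299), and the mark red at (135,397).

```bash
cat > h.py <<'E'
import numpy as np,cv2
from rig import manip
def ray(n,uv):
    c=manip.calibration(n);uv=np.atleast_2d(np.float64(uv))
    d=np.c_[(uv[:,0]-c['cx'])/c['fx'],(uv[:,1]-c['cy'])/c['fy']]
    p=d.copy()
    for _ in range(20): p=d/(1+c['k1']*(p**2).sum(1,keepdims=True))
    T=c['camera_from_world'];R=T[:3,:3];o=-R.T@T[:3,3]
    v=np.c_[p[:,0],-p[:,1],-np.ones(len(p))]@R
    return o,v
def on(n,uv,z):
    o,v=ray(n,uv);return o+v*((z-o[2])/v[:,2])[:,None]
def two(u1,u2):  # top, side
    (o1,a),(o2,b)=ray('top',u1),ray('side',u2);a=a[0];b=b[0]
    s=np.linalg.lstsq(np.c_[a,-b],o2-o1,rcond=None)[0]
    p,q=o1+a*s[0],o2+b*s[1];return (p+q)/2,np.linalg.norm(p-q)
def proj(n,P):
    c=manip.calibration(n);P=np.atleast_2d(P);T=c['camera_from_world'];q=P@T[:3,:3].T+T[:3,3]
    d=np.c_[q[:,0],-q[:,1]]/-q[:,2:];d=d*(1+c['k1']*(d**2).sum(1,keepdims=True))
    return d*c['fx']+[c['cx'],c['cy']]
def blobs(m,x0,y0,x1,y1,mn=4):
    M=np.zeros_like(m);M[y0:y1,x0:x1]=m[y0:y1,x0:x1]
    n,l,st,ce=cv2.connectedComponentsWithStats(M.astype(np.uint8))
    return [(st[i],ce[i],(l==i)) for i in range(1,n) if st[i,4]>=mn]
def rect(mask):
    c=max(cv2.findContours(mask.astype(np.uint8),cv2.RETR_EXTERNAL,cv2.CHAIN_APPROX_NONE)[0],key=len)
    return cv2.minAreaRect(c)
E
cat > m1.py <<'E'
from h import *
import sys
def sub(im,k=4): return cv2.resize(im,None,fx=k,fy=k,interpolation=cv2.INTER_CUBIC)
def measure(t,s,roi=(300,165,370,275)):
    for n,im,(x0,y0,x1,y1) in(('top',t,(300,165,370,275)),('side',s,(230,150,350,215))):
        f=im.astype(int);b,g,r=f[...,0],f[...,1],f[...,2]
        red=np.clip(r-np.maximum(g,b)-50,0,None)
        W=red.copy();
        for st,ce,l in blobs(red>15,x0,y0,x1,y1,3):
            w=red*l;yy,xx=np.nonzero(l);ww=w[l];c=np.r_[(xx*ww).sum(),(yy*ww).sum()]/ww.sum()
            print(n,'red',st[:5],c.round(2),on(n,c,.051).round(4))
if __name__=='__main__':
    t=cv2.imread('pics/top0.png');s=cv2.imread('pics/side0.png');measure(t,s)
    # white strip, board
    hsv=cv2.cvtColor(t,cv2.COLOR_BGR2HSV)
    w=(hsv[...,2]>190)&(hsv[...,1]<40)
    for st,ce,l in blobs(w,300,165,370,275,30):
        rc=rect(l);bx=cv2.boxPoints(rc);z=.048 if st[0]<330 else .076
        P=on('top',bx,z);print('white',st,rc,'\n',P.round(4))
    g=cv2.cvtColor(t,cv2.COLOR_BGR2GRAY)
    print(g[240,300:370]); print(g[165:275,348])
    print(g[250,300:370])
    # tray/pad
    f=t.astype(int)
    pad=(f[...,0]>f[...,2]+15)
    for st,ce,l in blobs(pad,185,180,225,235,30): print('pad',st,ce,rect(l),on('top',rect(l)[0],.02))
    for n,im,R in(('top',t,(185,190,225,235)),('side',s,(235,265,270,305))):
        f=im.astype(int);o=(f[...,2]-f[...,0]>110)&(f[...,2]>180)
        for st,ce,l in blobs(o,*R,5): print('orange',n,st,ce,rect(l))
E
python3 m1.py
```

```text
top red [332 223   7   4  18] [334.92 224.59] [[ 0.5238 -0.2106  0.051 ]]
side red [296 180   3   5  11] [296.72 182.08] [[ 0.5277 -0.2085  0.051 ]]
side red [316 187   2   5   6] [316.62 188.27] [[ 0.461  -0.1879  0.051 ]]
white [335 177  19  30 407] ((344.0, 191.5), (29.0, 18.0), 90.0) 
 [[ 0.6835 -0.2068  0.076 ]
 [ 0.6857 -0.2687  0.076 ]
 [ 0.5849 -0.2677  0.076 ]
 [ 0.5829 -0.2067  0.076 ]]
white [323 210   8  54 421] ((326.5, 236.5), (53.0, 7.0), 90.0) 
 [[ 0.5734 -0.1701  0.048 ]
 [ 0.5741 -0.1941  0.048 ]
 [ 0.3943 -0.1948  0.048 ]
 [ 0.3937 -0.1713  0.048 ]]
[135 138 136 133 135 131 133 130 131 127 131 130 131 131 133 135 138 140
 138 133 115 104 139 208 243 245 244 244 245 245 225 154 102  93  93  91
  94  84  89  92  90  89  88  89  94  92  97  97  96  99  96 105 119 133
 133 135 133 134 130 126 125 127 127 127 126 129 126 131 130 133]
[132 128 126 123 131 123 130 127 130 124 125 122 120 122 119 117 119 116
 118 122 159 215 233 234 235 233 229 213 184 159 155 176 203 226 233 236
 235 236 234 236 234 212 179 159 142 123 115 111 112 113 110 115 119 123
 121 115 103  87  82 
[... 310 characters left out ...]
242 240 242 243 241 208 134  93  88  91  92
  88  85  95  91  91  89  86  91  92  91  94  94  92  97  94 107 121 130
 138 138 138 139 138 136 140 138 139 141 137 137 139 135 133 135]
pad [197 196  18  27 232] [206.5862069  210.65517241] ((204.4954376220703, 209.15139770507812), (24.32878875732422, 15.421004295349121), 73.3007583618164) [[0.56887731 0.23696713 0.02      ]]
orange top [197 202   8   9  45] [200.6        205.82222222] ((200.70001220703125, 205.90003967285156), (9.391485214233398, 4.919349670410156), 63.43495178222656)
orange side [245 274  12   7  56] [250.23214286 276.82142857] ((250.3918914794922, 276.8513488769531), (5.096368789672852, 11.014732360839844), 80.53767395019531)
```

```bash
cat > m2.py <<'E'
from h import *
t=cv2.imread('pics/top0.png');s=cv2.imread('pics/side0.png')
g=cv2.cvtColor(t,cv2.COLOR_BGR2GRAY).astype(float)
def cross(v,i0,i1,lev):
    v=v[i0:i1+1]
    for i in range(len(v)-1):
        if (v[i]-lev)*(v[i+1]-lev)<=0 and v[i]!=v[i+1]: return i0+i+(lev-v[i])/(v[i+1]-v[i])
    return np.nan
def fit(P):
    P=P[~np.isnan(P).any(1)];vx,vy,x,y=cv2.fitLine(P[:,:2].astype(np.float32),cv2.DIST_HUBER,0,1e-3,1e-3).ravel()
    return np.degrees(np.arctan2(vy,vx)),P[:,:2].mean(0)
rows=[r for r in range(214,260) if abs(r-243.5)>3]
L=on('top',[(cross(g[r],320,326,178),r) for r in rows],.048)
R=on('top',[(cross(g[r],328,334,170),r) for r in rows],.048)
print('strip L',fit(L),'R',fit(R))
rows=range(225,260)
B=on('top',[(cross(g[r],346,356,113),r) for r in rows],.014);print('board R',fit(B))
rows=range(182,206)
for z in(.014,): 
    B=on('top',[(cross(g[r],318,324,105),r) for r in rows],.014);print('board L',fit(B))
cols=range(324,330)
print('strip far',fit(on('top',[(c,cross(g[:,c],206,213,170)) for c in cols],.048))[1],'near',fit(on('top',[(c,cross(g[:,c],261,267,170)) for c in cols],.048))[1])
# mark
f=t.astype(float);rd=f[...,2]-f[...,1]
y0,x0=238,325
sub=np.clip(rd[238:250,325:331]-12,0,None);yy,xx=np.mgrid[238:250,325:331]
c=np.r_[(xx*sub).sum(),(yy*sub).sum()]/sub.sum();print('mark top',c,on('top',c,.052),sub.sum(1))
f=s.astype(float);rd=np.clip(f[...,2]-f[...,1]-30,0,None)
sub=rd[183:196,312:322];yy,xx=np.mgrid[183:196,312:322]
c=np.r_[(xx*sub).sum(),(yy*sub).sum()]/sub.sum();print('mark side',c,on('side',c,.052))
# dark: screw head & tab
for n,G,Rs in(('top',g,[(335,180,352,207),(338,218,352,230)]),('side',cv2.cvtColor(s,cv2.COLOR_BGR2GRAY),[(262,160,276,172),(292,163,304,180)])):
    for q in Rs:
        for st,ce,l in blobs(G<70,*q,6): print(n,'dark',st,ce,on(n,ce,.09 if q[1]in(180,160) else .08))
# pickup handle in both views
E
python3 m2.py
python3 - <<'E'
import cv2,numpy as np
s=cv2.imread('pics/side0.png');t=cv2.imread('pics/top0.png')
a=cv2.resize(s[262:312,228:282],None,fx=11,fy=11,interpolation=cv2.INTER_NEAREST)
b=cv2.resize(t[192:228,188:220],None,fx=15,fy=15,interpolation=cv2.INTER_NEAREST)
cv2.imwrite('pics/c4.png',a);cv2.imwrite('pics/c5.png',b)
E
```

```text
strip L (np.float32(-0.45881325), array([ 0.48633022, -0.16902187])) R (np.float32(-0.4877675), array([ 0.48710858, -0.19686068]))
board R (np.float32(-0.7949155), array([ 0.47045616, -0.27367111]))
board L (np.float32(-0.71637934), array([ 0.63885862, -0.16622357]))
strip far [ 0.57727782 -0.18211228] near [ 0.39285412 -0.18308164]
mark top [328.65482234 243.97969543] [[ 0.45736548 -0.18937836  0.052     ]] [  0.   0.   0.   0.   0.  34. 133.  30.   0.   0.   0.   0.]
mark side [316.51687389 188.42095915] [[ 0.46118968 -0.18566837  0.052     ]]
top dark [343 194   4   3   9] [344.55555556 194.88888889] [[ 0.61894874 -0.23661458  0.09      ]]
top dark [342 223   5   3  10] [344.  224.3] [[ 0.52119857 -0.23618927  0.08      ]]
side dark [266 163   7   7  38] [268.89473684 165.76315789] [[ 0.62223121 -0.22669419  0.09      ]]
side dark [297 166   4  13  47] [298.46808511 171.68085106] [[ 0.52560807 -0.22589192  0.08      ]]
```

View pics/c4.png

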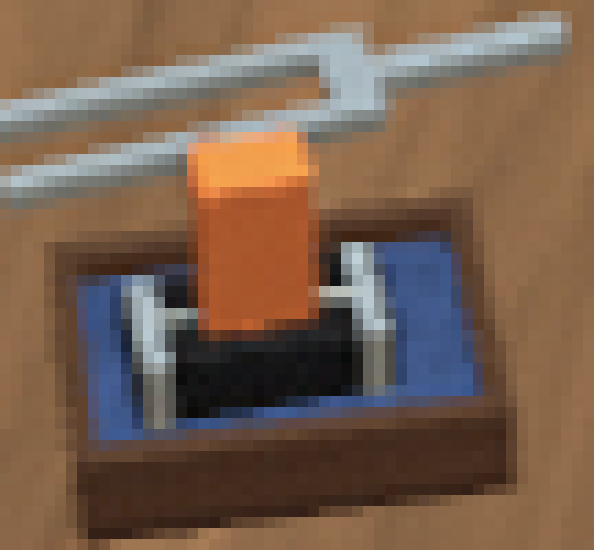

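View pics/c5.png

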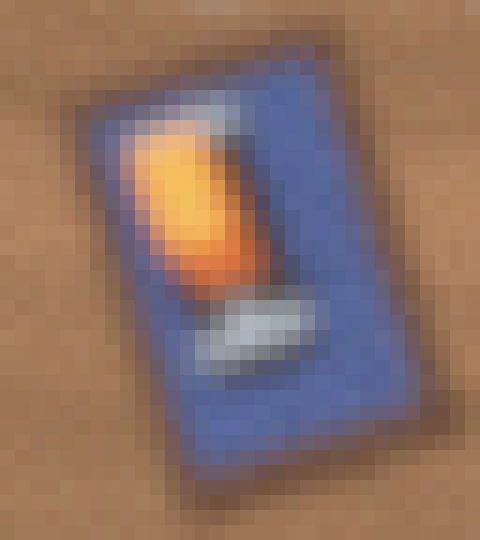

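>>> {"method": "send_rows", "body": {
  "delta_pos": [
    [0,0,0],
    [0,0,0],
    [0,0,0],
    [0,0,0],
    [0,0,0]
  ],
  "angular": [
    [0,0,-0.965],
    [0,0,-0.965],
    [0,0,-0.965],
    [0,0,-0.965],
    [0,0,-0.965]
  ],
  "hand": 60,
  "squeeze": 40
}}

```text
clock: 0.52
position: [0.2215, 0.5303, 0.2498]
ee_rot: [0.0, 0.709, 0.705, -0.001]
contact_force: [-0.6, 0.0, -0.2]
width: 0.0601
```

```bash
cat >> h.py <<'E'
from scipy.spatial.transform import Rotation as Ro
def st(verbose=True):
    s=manip.get_state();R=Ro.from_quat(np.roll(s['ee_rot'],-1))
    x=R.as_matrix()[:,0]
    if verbose: print('t',round(s['clock'],2),'p',s['position'].round(4),'th',round(np.degrees(np.arctan2(x[1],x[0])),2),'zax',R.as_matrix()[:,2].round(4),'F',s['contact_force'].round(1),'w',round(s['width'],4))
    return s,R
def go(target,n=None):
    s,R=st();d=R.inv().apply(np.array(target)-s['position'])/.4
    m=int(np.ceil(np.linalg.norm(d)/.1));n=n or m;print('total units',d.round(4),'rows',n,'each',(d/n).round(4))
E
python3 -c "
from h import *
go([.525,-.237,.25])"
```

```text
t 0.52 p [0.2215 0.5303 0.2498] th 89.66 zax [-5.e-04 -9.e-04 -1.e+00] F [-0.6  0.  -0.2] w 0.0601
total units [-1.9137e+00  7.7000e-01  8.0000e-04] rows 21 each [-0.0911  0.0367  0.    ]
```

>>> {"method": "send_rows", "body": {
  "delta_pos": [
    [-0.091,0.037,0],
    [-0.091,0.037,0],
    [-0.091,0.037,0],
    [-0.091,0.037,0],
    [-0.091,0.037,0]
  ],
  "angular": [
    [0,0,0],
    [0,0,0],
    [0,0,0],
    [0,0,0],
    [0,0,0]
  ]
}}

```text
clock: 0.93
position: [0.2938, 0.3461, 0.2499]
ee_rot: [0.0, 0.71, 0.704, -0.0]
contact_force: [0.3, 0.0, 0.4]
width: 0.0598
```

>>> {"method": "send_rows", "body": {
  "delta_pos": [
    [-0.091,0.037,0],
    [-0.091,0.037,0],
    [-0.091,0.037,0],
    [-0.091,0.037,0],
    [-0.091,0.037,0]
  ],
  "angular": [
    [0,0,0],
    [0,0,0],
    [0,0,0],
    [0,0,0],
    [0,0,0]
  ]
}}

```text
clock: 1.35
position: [0.366, 0.1633, 0.2502]
ee_rot: [-0.0, 0.71, 0.704, 0.0]
contact_force: [1.0, 0.4, 0.2]
width: 0.0599
```

>>> {"method": "send_rows", "body": {
  "delta_pos": [
    [-0.091,0.037,0],
    [-0.091,0.037,0],
    [-0.091,0.037,0],
    [-0.091,0.037,0],
    [-0.091,0.037,0]
  ],
  "angular": [
    [0,0,0],
    [0,0,0],
    [0,0,0],
    [0,0,0],
    [0,0,0]
  ]
}}

```text
clock: 1.77
position: [0.4383, -0.0195, 0.2502]
ee_rot: [-0.0, 0.711, 0.703, 0.0]
contact_force: [0.9, 1.2, 0.2]
width: 0.0599
```

>>> {"method": "send_rows", "body": {
  "delta_pos": [
    [-0.091,0.037,0],
    [-0.091,0.037,0],
    [-0.091,0.037,0],
    [-0.091,0.037,0],
    [-0.091,0.037,0]
  ],
  "angular": [
    [0,0,0],
    [0,0,0],
    [0,0,0],
    [0,0,0],
    [0,0,0]
  ]
}}

```text
clock: 2.18
position: [0.5106, -0.2022, 0.2499]
ee_rot: [-0.0, 0.711, 0.703, 0.0]
contact_force: [1.3, 0.2, 0.3]
width: 0.0597
```

```bash
python3 - <<'E'
from h import *
go([.525,-.237,.25])
t=manip.get_image('top');s=manip.get_image('side');cv2.imwrite('pics/top1.png',t);cv2.imwrite('pics/side1.png',s)
E
```

```text
t 2.18 p [ 0.5106 -0.2022  0.2499] th 89.4 zax [-6.e-04  7.e-04 -1.e+00] F [1.3 0.2 0.3] w 0.0597
total units [-0.0866  0.0369 -0.0004] rows 1 each [-0.0866  0.0369 -0.0004]
```

View pics/side1.png

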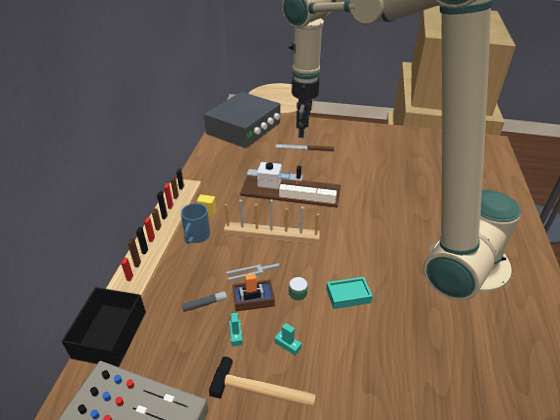

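View pics/top1.png

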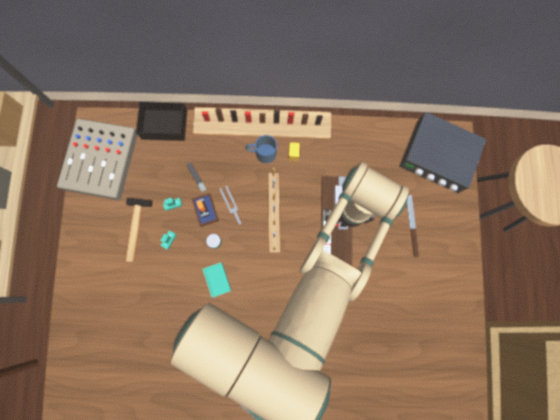

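The side view is unobstructed, with the open gripper above the tab at (301,130), but the top view is blocked by the arm. I'll check the side calibration against the fingertips.

```bash
python3 - <<'E'
from h import *
s=cv2.imread('pics/side1.png')
P=[[.5106,-.2022,.2499],[.5106,-.2022,.2309],[.5106,-.2022+.03,.2309],[.5106,-.2022-.03,.2309]]
pp=proj('side',P);print(pp.round(1))
a=cv2.resize(s[90:190,260:340],None,fx=6,fy=6,interpolation=cv2.INTER_CUBIC)
for p in pp: cv2.circle(a,tuple(int(v) for v in ((p-[260,90]+.5)*6)),3,(0,255,0),-1)
for p in proj('side',[[.525,-.237,.052],[.525,-.237,.092]]): cv2.circle(a,tuple(int(v) for v in ((p-[260,90]+.5)*6)),3,(255,255,0),-1)
cv2.imwrite('pics/c6.png',a)
E
```

```text
[[304.4 129. ]
 [304.1 134.7]
 [302.7 140. ]
 [305.5 129.7]]
```

View pics/c6.png

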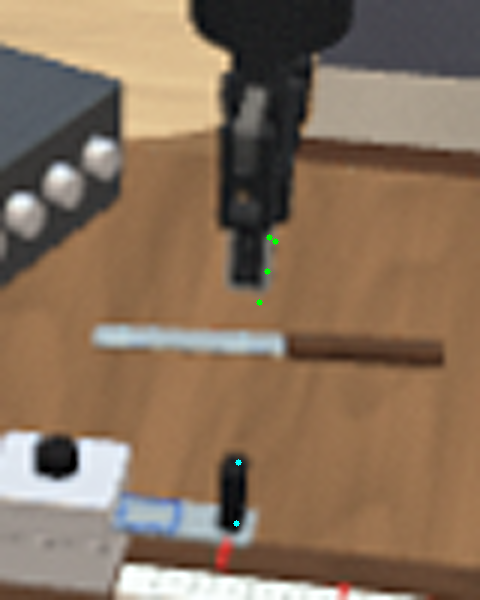

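>>> {"method": "send_rows", "body": {
  "delta_pos": [
    [-0.087,0.029,0],
    [0,0,0.1],
    [0,0,0.1],
    [0,0,0.1],
    [0,0,0]
  ],
  "angular": [
    [0,0,0],
    [0,0,0],
    [0,0,0],
    [0,0,0],
    [0,0,0]
  ]
}}

```text
clock: 2.7
position: [0.5162, -0.2316, 0.1226]
ee_rot: [-0.008, 0.711, 0.704, -0.002]
contact_force: [-0.6, 0.5, 0.3]
width: 0.0601
```

```bash
cat > look.py <<'E'
from h import *
import sys
# look.py name x0 y0 x1 y1 [k]
s,R=st()
n=sys.argv[1];i=sys.argv[2];x0,y0,x1,y1=map(int,sys.argv[3:7])
im=manip.get_image(n);cv2.imwrite(f'pics/{n}{i}.png',im)
k=min(800//(x1-x0),600//(y1-y0))
cv2.imwrite(f'pics/{n}{i}c.png',cv2.resize(im[y0:y1,x0:x1],None,fx=k,fy=k,interpolation=cv2.INTER_CUBIC));print('k',k)
p=s['position'];print('tcp px',proj(n,p).round(1),'tip px',proj(n,p-[0,0,.019]).round(1))
E
python3 look.py side 2 270 120 340 190
```

```text
t 2.7 p [ 0.5162 -0.2316  0.1226] th 89.42 zax [-0.0147  0.0092 -0.9998] F [-0.6  0.5  0.3] w 0.0601
k 8
tcp px [[302.2 159.9]] tip px [[301.9 164.9]]
```

View pics/side2c.png

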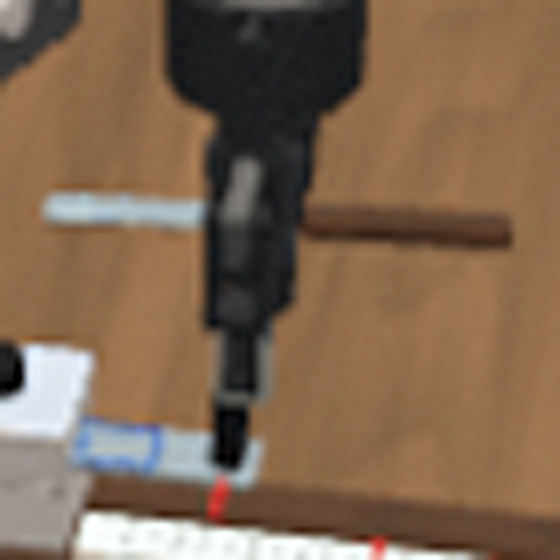

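The side view shows the near finger at (300,167), just in front of the tab at (299,173). The arm is still settling.

>>> {"method": "send_rows", "body": {
  "delta_pos": [
    [0,0,0],
    [0,0,0]
  ],
  "angular": [
    [0,0,0],
    [0,0,0]
  ]
}}

```text
clock: 2.92
position: [0.5236, -0.2359, 0.1329]
ee_rot: [0.002, 0.71, 0.704, 0.001]
contact_force: [-0.5, 0.2, -0.0]
width: 0.0598
```

```bash
python3 look.py side 3 270 120 340 190
```

```text
t 2.92 p [ 0.5236 -0.2359  0.1329] th 89.46 zax [ 0.0042 -0.0024 -1.    ] F [-0.5  0.2 -0. ] w 0.0598
k 8
tcp px [[300.2 156.1]] tip px [[299.9 161.2]]
```

View pics/side3c.png

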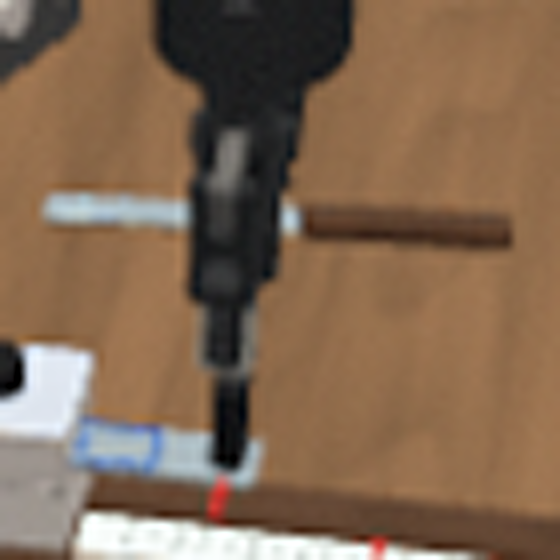

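>>> {"method": "send_rows", "body": {
  "delta_pos": [
    [0,0,0.04],
    [0,0,0.04],
    [0,0,0.03],
    [0,0,0.02],
    [0,0,0]
  ],
  "angular": [
    [0,0,0],
    [0,0,0],
    [0,0,0],
    [0,0,0],
    [0,0,0]
  ]
}}

```text
clock: 3.38
position: [0.522, -0.2351, 0.0786]
ee_rot: [0.0, 0.71, 0.704, 0.0]
contact_force: [-0.3, 0.1, -1.8]
width: 0.0601
```

>>> {"method": "send_rows", "body": {
  "delta_pos": [
    [0,0,0],
    [0,0,0]
  ],
  "angular": [
    [0,0,0],
    [0,0,0]
  ]
}}

```text
clock: 3.55
position: [0.5228, -0.2357, 0.0797]
ee_rot: [0.001, 0.711, 0.704, 0.0]
contact_force: [-0.0, 0.8, -0.4]
width: 0.0603
```

```bash
python3 look.py side 4 270 120 340 190
```

```text
t 3.55 p [ 0.5228 -0.2357  0.0797] th 89.44 zax [ 0.0024 -0.0013 -1.    ] F [-0.   0.8 -0.4] w 0.0603
k 8
tcp px [[299.8 170.1]] tip px [[299.6 174.9]]
```

View pics/side4c.png

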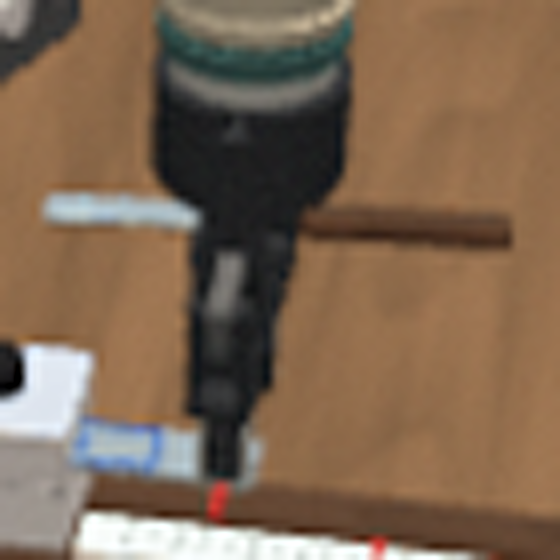

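The finger is aligned over the tab at (298,178), so I close on it.

>>> {"method": "send_rows", "body": {
  "delta_pos": [
    [0,0,0],
    [0,0,0],
    [0,0,0],
    [0,0,0],
    [0,0,0]
  ],
  "angular": [
    [0,0,0],
    [0,0,0],
    [0,0,0],
    [0,0,0],
    [0,0,0]
  ],
  "hand": 14,
  "squeeze": 25
}}

```text
clock: 4.02
position: [0.5221, -0.2366, 0.0789]
ee_rot: [0.001, 0.71, 0.704, -0.001]
contact_force: [-1.5, -5.2, 2.6]
width: 0.0198
```

>>> {"method": "send_rows", "body": {
  "delta_pos": [
    [0,0,0],
    [0,0,0],
    [0,0,0],
    [0,0,0]
  ],
  "angular": [
    [0,0,0],
    [0,0,0],
    [0,0,0],
    [0,0,0]
  ]
}}

```text
clock: 4.35
position: [0.5221, -0.2366, 0.0789]
ee_rot: [0.001, 0.71, 0.704, -0.001]
contact_force: [-1.4, -5.6, 2.9]
width: 0.0195
```

>>> {"method": "send_rows", "body": {
  "delta_pos": [
    [0,-0.01,0],
    [0,-0.02,0],
    [0,-0.025,0],
    [0,-0.025,0],
    [0,-0.025,0]
  ],
  "angular": [
    [0,0,0],
    [0,0,0],
    [0,0,0],
    [0,0,0],
    [0,0,0]
  ]
}}

```text
clock: 4.77
position: [0.4823, -0.2364, 0.0789]
ee_rot: [0.003, 0.711, 0.704, 0.001]
contact_force: [5.1, -4.4, -2.4]
width: 0.0195
```

>>> {"method": "send_rows", "body": {
  "delta_pos": [
    [0,-0.025,0],
    [0,-0.015,0],
    [0,-0.01,0],
    [0,0,0],
    [0,0,0]
  ],
  "angular": [
    [0,0,0],
    [0,0,0],
    [0,0,0],
    [0,0,0],
    [0,0,0]
  ]
}}

```text
clock: 5.18
position: [0.4613, -0.2362, 0.0788]
ee_rot: [0.002, 0.711, 0.704, 0.0]
contact_force: [0.8, -5.1, 1.3]
width: 0.0196
```

```bash
python3 look.py side 5 250 130 350 205
```

```text
t 5.18 p [ 0.4613 -0.2362  0.0788] th 89.43 zax [ 0.0037 -0.0031 -1.    ] F [ 0.8 -5.1  1.3] w 0.0196
k 8
tcp px [[318.8 172.3]] tip px [[318.4 177.1]]
```

View pics/side5c.png

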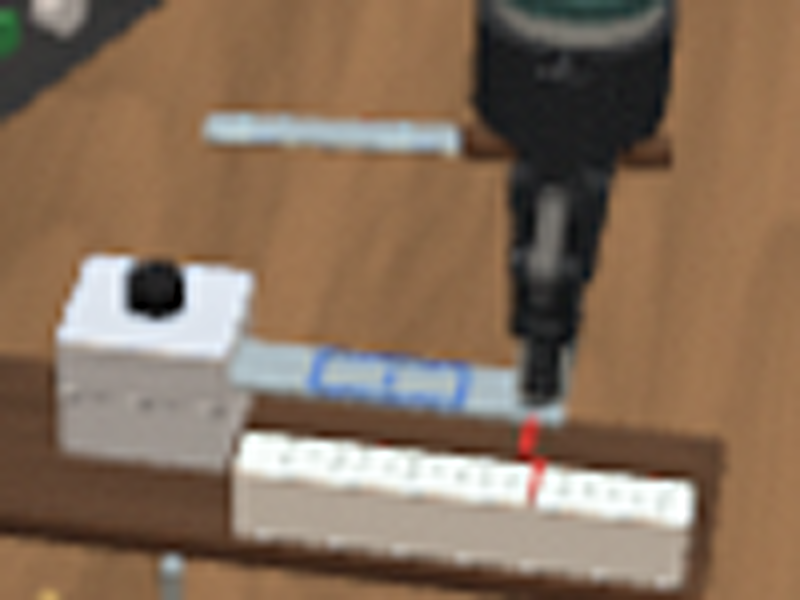

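The pointer at (316,185) is just left of the mark at (317,190). Now to measure what remains.

```bash
cat > red.py <<'E'
from h import *
import sys
n,i=sys.argv[1:3];im=cv2.imread(f'pics/{n}{i}.png').astype(float)
x0,y0,x1,y1=map(int,sys.argv[3:7])
yy,xx=np.mgrid[y0:y1,x0:x1]
f=im[y0:y1,x0:x1];rd=np.clip(f[...,2]-np.maximum(f[...,1],f[...,0])-35,0,None)
print(rd.astype(int))
for y in range(y0,y1) if n=='side' else range(x0,x1):
    w=rd[y-y0] if n=='side' else rd[:,y-x0]
    if w.sum()>30:
        c=(np.arange(x0,x1)*w).sum()/w.sum() if n=='side' else (np.arange(y0,y1)*w).sum()/w.sum()
        uv=(c,y) if n=='side' else (y,c)
        P=on(n,uv,.052)[0];print(uv[0].__round__(2),uv[1].__round__(2),'xg',((P[0]+np.tan(np.radians(-.6))*(P[1]+.236))*1000).round(1),'y',P[1].round(4),int(w.sum()))
E
python3 red.py side 5 311 180 322 195
```

```text
[[  0   0   0   0   0   0   0   0   0   0   1]
 [  0   0   0   0   0   0   0   0   0   0   2]
 [  0   0   0   0   0  45   0   0   0   0   0]
 [  0   0   0   0  65 102  23   0   0   0   0]
 [  0   0   0   0 103  98  19   0   0   0   0]
 [  0   0   0   6 119  87   3   0   0   0   0]
 [  0   0   0   6  89  45   0   0   0   0   0]
 [  0   0   0  11  39  67  81  30   0   0   0]
 [  0   0   0   0   0  28 105   0   0   0   0]
 [  0   0   0   0   0  14  38   0   0   0   0]
 [  0   0   0   0   0  48  12   0   0   0   0]
 [  0   0   0   0   0  49   0   0   0   0   0]
 [  0   0   0   0   0  17   0   0   0   0   0]
 [  0   0   0   0   0   0   0   0   0   0   0]
 [  0   0   0   0   0   0   0   0   0   0   0]]
316.0 182 xg 466.6 y -0.2192 45
315.78 183 xg 466.6 y -0.2137 190
315.62 184 xg 466.4 y -0.2083 220
315.4 185 xg 466.4 y -0.2029 215
315.28 186 xg 466.1 y -0.1975 140
316.35 187 xg 462.1 y -0.1929 228
316.79 188 xg 460.1 y -0.188 133
316.73 189 xg 459.6 y -0.1828 52
316.2 190 xg 460.6 y -0.1774 60
316.0 191 xg 460.6 y -0.1721 49
```

>>> {"method": "send_rows", "body": {
  "delta_pos": [
    [0,-0.008,0],
    [0,-0.007,0],
    [0,0,0],
    [0,0,0],
    [0,0,0]
  ],
  "angular": [
    [0,0,0],
    [0,0,0],
    [0,0,0],
    [0,0,0],
    [0,0,0]
  ]
}}

```text
clock: 5.65
position: [0.4561, -0.2362, 0.0789]
ee_rot: [0.003, 0.711, 0.704, 0.001]
contact_force: [3.1, -5.2, -0.2]
width: 0.0194
```

```bash
python3 look.py side 6 290 150 350 205;python3 red.py side 6 311 180 322 195
```

```text
t 5.65 p [ 0.4561 -0.2362  0.0789] th 89.43 zax [ 0.005  -0.0032 -1.    ] F [ 3.1 -5.2 -0.2] w 0.0194
k 10
tcp px [[320.4 172.5]] tip px [[320.  177.3]]
[[  0   0   0   0   0   0   0   0   0   0   0]
 [  0   0   0   0   0   0   0   0   0   0   0]
 [  0   0   0   0   0   0   8   0   0   0   0]
 [  0   0   0   0   0   0 101  80   0   0   0]
 [  0   0   0   0   0   4 119  78   0   0   0]
 [  0   0   0   0   0  36 117  59   0   0   0]
 [  0   0   0   0   0  42  96  34   0   0   0]
 [  0   0   0  11   3  69 107  40   0   0   0]
 [  0   0   0   0   0  27 105   0   0   0   0]
 [  0   0   0   0   0  15  38   0   0   0   0]
 [  0   0   0   0   0  48  13   0   0   0   0]
 [  0   0   0   0   0  50   0   0   0   0   0]
 [  0   0   0   0   0  17   0   0   0   0   0]
 [  0   0   0   0   0   0   0   0   0   0   0]
 [  0   0   0   0   0   0   0   0   0   0   0]]
317.44 183 xg 461.4 y -0.2147 181
317.37 184 xg 460.9 y -0.2093 201
317.11 185 xg 461.1 y -0.2039 212
316.95 186 xg 460.9 y -0.1985 172
316.7 187 xg 461.0 y -0.1932 230
316.8 188 xg 460.1 y -0.188 132
316.72 189 xg 459.7 y -0.1828 53
316.21 190 xg 460.6 y -0.1774 61
316.0 191 xg 460.6 y -0.1721 50
```

View pics/side6c.png

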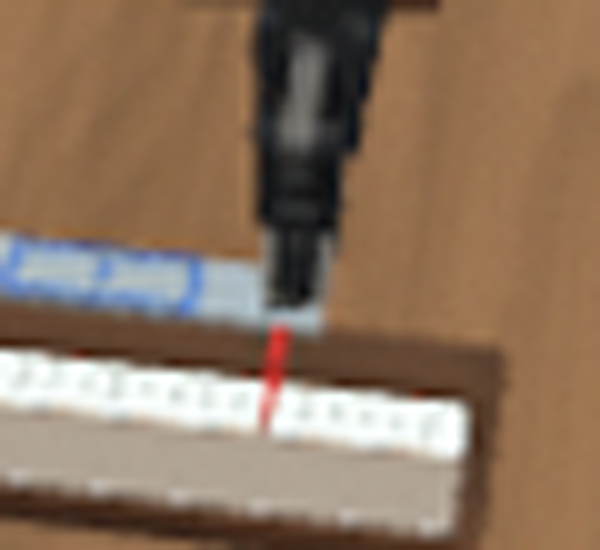

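The pointer and mark nearly form one line, with about 0.6 mm left. I'll nudge it slightly further.

>>> {"method": "send_rows", "body": {
  "delta_pos": [
    [0,-0.002,0],
    [0,0,0],
    [0,0,0],
    [0,0,0]
  ],
  "angular": [
    [0,0,0],
    [0,0,0],
    [0,0,0],
    [0,0,0]
  ]
}}

```text
clock: 6.03
position: [0.4557, -0.2362, 0.0789]
ee_rot: [0.003, 0.711, 0.704, 0.001]
contact_force: [4.1, -4.8, -1.4]
width: 0.0196
```

```bash
python3 look.py side 7 290 150 350 205;python3 red.py side 7 311 180 322 195|grep xg
```

```text
t 6.03 p [ 0.4557 -0.2362  0.0789] th 89.42 zax [ 0.0058 -0.0033 -1.    ] F [ 4.1 -4.8 -1.4] w 0.0196
k 10
tcp px [[320.5 172.5]] tip px [[320.2 177.3]]
317.42 182 xg 462.1 y -0.22 48
317.46 183 xg 461.3 y -0.2147 183
317.35 184 xg 461.0 y -0.2093 203
317.23 185 xg 460.7 y -0.204 183
317.08 186 xg 460.5 y -0.1986 146
316.71 187 xg 461.0 y -0.1932 225
316.79 188 xg 460.1 y -0.188 130
316.72 189 xg 459.7 y -0.1828 54
316.21 190 xg 460.6 y -0.1774 62
316.0 191 xg 460.6 y -0.1721 50
```

>>> {"method": "send_rows", "body": {
  "delta_pos": [
    [0,0,0],
    [0,0,0],
    [0,0,0],
    [0,0,0]
  ],
  "angular": [
    [0,0,0],
    [0,0,0],
    [0,0,0],
    [0,0,0]
  ],
  "hand": 60
}}

```text
clock: 6.42
position: [0.4525, -0.2338, 0.078]
ee_rot: [-0.001, 0.711, 0.704, 0.0]
contact_force: [0.9, 1.2, 0.1]
width: 0.0596
```

>>> {"method": "send_rows", "body": {
  "delta_pos": [
    [0,0,-0.03],
    [0,0,-0.06],
    [0,0,-0.1],
    [0,0,-0.1],
    [0,0,-0.1]
  ],
  "angular": [
    [0,0,0],
    [0,0,0],
    [0,0,0],
    [0,0,0],
    [0,0,0]
  ]
}}

```text
clock: 6.83
position: [0.4522, -0.2337, 0.2355]
ee_rot: [-0.001, 0.711, 0.704, 0.0]
contact_force: [-0.8, 0.0, -0.5]
width: 0.0597
```

```bash
python3 look.py side 8 290 150 350 205;python3 red.py side 8 311 180 322 195|grep xg; python3 look.py top 8 300 165 370 275
```

```text
t 6.83 p [ 0.4522 -0.2337  0.2355] th 89.44 zax [-0.0013  0.0015 -1.    ] F [-0.8  0.  -0.5] w 0.0597
k 10
tcp px [[325.1 129.9]] tip px [[324.7 135.5]]
317.61 182 xg 461.5 y -0.2202 71
317.45 183 xg 461.3 y -0.2147 185
317.37 184 xg 460.9 y -0.2093 204
317.23 185 xg 460.7 y -0.204 184
317.07 186 xg 460.5 y -0.1986 148
316.68 187 xg 461.1 y -0.1931 228
316.8 188 xg 460.1 y -0.188 130
316.75 189 xg 459.6 y -0.1828 51
316.22 190 xg 460.6 y -0.1774 60
316.0 191 xg 460.6 y -0.1721 50
t 6.88 p [ 0.4562 -0.2364  0.2441] th 89.45 zax [ 0.012  -0.008  -0.9999] F [ 2.4 -1.7  4.8] w 0.0601
k 5
tcp px [[354.6 238.1]] tip px [[353.2 238.8]]
```

View pics/side8.png

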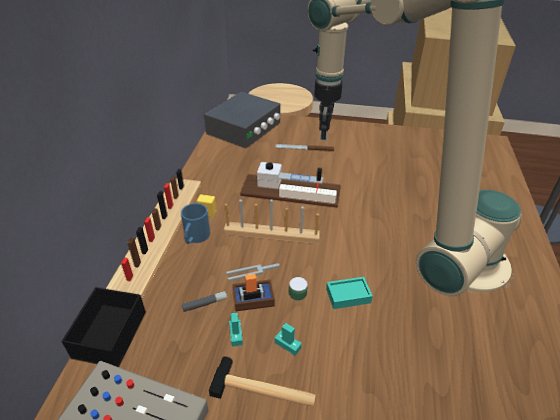

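View pics/top8.png

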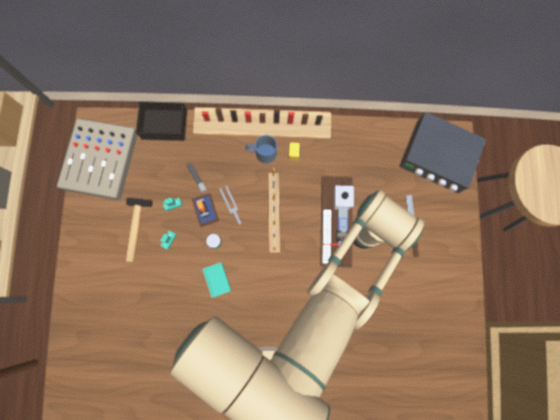

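```bash
python3 - <<'E'
from h import *
t=cv2.imread('pics/top8.png').astype(float);s=cv2.imread('pics/side8.png').astype(float)
f=t[194:226,190:222]
print(f[8:22,4:18,2].astype(int));print(f[8:22,4:18,1].astype(int));print(f[8:22,4:18,0].astype(int))
m=(t[...,2]>185)&(t[...,1]>115)&(t[...,2]-t[...,0]>70)
for st_,ce,l in blobs(m,193,196,210,216,4): print('top face',st_,ce,rect(l),on('top',ce,.092))
m=(s[...,2]>215)&(s[...,1]>125)&(s[...,0]<150)
for st_,ce,l in blobs(m,240,268,262,300,4): print('side face',st_,ce,on('side',ce,.092))
m=(s[...,2]>150)&(s[...,2]-s[...,0]>80)
for st_,ce,l in blobs(m,240,268,262,300,4): print('side handle',st_,ce,on('side',ce,.07))
print(on('side',(250.2,276.5),.092),on('top',(199.6,203.5),.092))
for a in((202.3,199.9),(205,214.7)): print('band',on('top',np.array(a)-.5,.042))
print(two((199.6,203.5),(250.2,276.5)))
print('tray corners',on('top',np.array([(70,110),(330,30),(450,410),(190,505)])/15+[187.5,191.5],.028))
E
```

```text
[[ 97 112 164 222 239 242 239 220 162 105  78  81  83  86]
 [105 105 158 225 240 242 241 232 191 132  89  77  81  86]
 [111 100 138 208 239 241 241 238 218 155 107  79  76  82]
 [117  99 125 187 232 242 242 241 229 180 124  87  76  81]
 [128 108 106 164 222 239 242 241 234 203 140  92  75  77]
 [136 107 100 129 200 234 240 240 232 208 157 109  75  80]
 [140 116  99 106 161 214 228 230 227 213 176 125  86  77]
 [142 124 101  97 122 170 201 216 219 208 181 137  90  76]
 [148 127 106  89  99 120 162 188 195 185 162 119  84  76]
 [151 135 115  96  88  89 117 142 149 146 133 112  95  94]
 [149 139 120  99  89  78  88 102 117 137 146 139 134 135]
 [154 145 122 107  90  81  86  96 118 150 169 164 157 152]
 [159 147 135 114  99  87  95 118 145 160 169 153 143 130]
 [159 157 139 122  95  91 106 130 145 145 135 118 101  93]]
[[ 86 103 131 164 180 186 179 151 113  78  75  92  98 100]
 [ 89  94 121 161 180 185 180 165 126  87  72  83  94 102]
 [ 87  93 110 143 177 181 184 173 142  95  76  78  89  99]
 [ 90  88 106 135 166 183 187 181 153 110  84  79  86  96]
 [ 94  90  93 120 154 176 184 180 159
[... 1463 characters left out ...]
5.05003356933594), (8.854375839233398, 5.375871658325195), 71.56504821777344) [[0.56932437 0.24088089 0.092     ]]
side face [245 274  11   6  48] [250.0625 276.1875] [[0.57470172 0.24425603 0.092     ]]
side handle [245 274  12  18 179] [250.68715084 282.06703911] [[0.57405726 0.2437876  0.07      ]]
[[0.57414943 0.24516685 0.092     ]] [[0.57402167 0.24235576 0.092     ]]
band [[0.59842272 0.24463288 0.042     ]]
band [[0.54742159 0.23227411 0.042     ]]
(array([0.57467679, 0.24285043, 0.08926256]), np.float64(0.00022370832267699383))
tray corners [[0.60229612 0.28048547 0.028     ]
 [0.62304104 0.22170008 0.028     ]
 [0.53512984 0.18912776 0.028     ]
 [0.51140618 0.24708236 0.028     ]]
```

```bash
python3 - <<'E'
from h import *
def Y(a,b,z,n='side',k=11,o=(228,262)):
    P=on(n,np.array([a,b])/k+np.array(o)-.5,z);d=P[0]-P[1];print(np.degrees(np.arctan2(d[1],d[0])).round(1),np.hypot(*d[:2]).round(4),P.round(4).tolist())
Y((200,332),(312,318),.042);Y((198,200),(315,180),.092);Y((188,148),(302,132),.092)
Y((172,415),(362,396),.02)
t=cv2.imread('pics/top8.png').astype(float)
m=((t[...,2]>150)&(t[...,2]-t[...,0]>70)).astype(np.uint8)
for st_,ce,l in blobs(m,193,196,210,216,8):
    c=cv2.moments(l.astype(np.uint8),True);print('axis',90-.5*np.degrees(np.arctan2(2*c['mu11'],c['mu20']-c['mu02'])),ce)
E
python3 look.py side 9 225 255 285 315
```

```text
20.0 0.0255 [[0.5856, 0.2532, 0.042], [0.5617, 0.2445, 0.042]]
23.6 0.026 [[0.5829, 0.2571, 0.092], [0.5591, 0.2467, 0.092]]
21.5 0.0254 [[0.5886, 0.2429, 0.092], [0.565, 0.2336, 0.092]]
18.1 0.0435 [[0.5914, 0.2606, 0.02], [0.5501, 0.247, 0.02]]
axis 26.315052563662285 [200.5        205.56666667]
t 6.93 p [ 0.4562 -0.2364  0.241 ] th 89.45 zax [ 0.0115 -0.0076 -0.9999] F [ 0.5 -0.  -0.3] w 0.0602
k 10
tcp px [[324.  127.7]] tip px [[323.6 133.3]]
```

View pics/side9c.png

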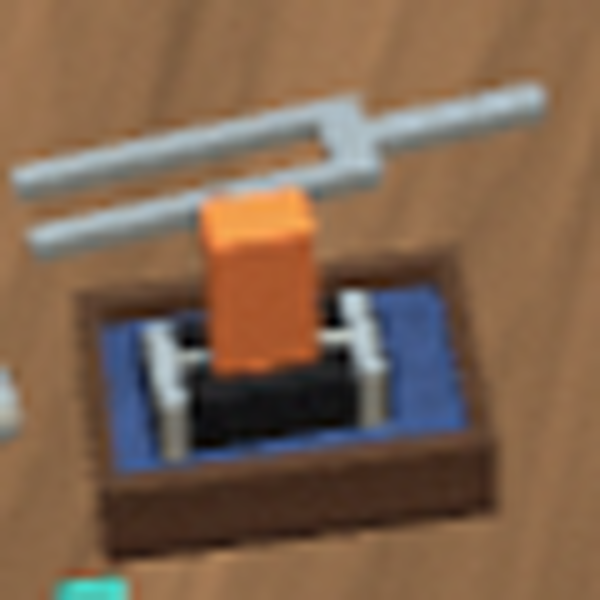

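The pickup sits at side (251,285) in the tray, with a yaw of about 20.5° and its handle centre near (0.571, 0.2425).

```bash
python3 -c "
from h import *
go([.571,.2425,.24])"
```

```text
t 6.98 p [ 0.4546 -0.2353  0.2378] th 89.45 zax [ 0.0065 -0.0041 -1.    ] F [-0.3  0.3 -0.8] w 0.06
total units [ 1.1973  0.2796 -0.0086] rows 13 each [ 0.0921  0.0215 -0.0007]
```

>>> {"method": "send_rows", "body": {
  "delta_pos": [
    [0.092,0.0215,0],
    [0.092,0.0215,0],
    [0.092,0.0215,0],
    [0.092,0.0215,0],
    [0.092,0.0215,0]
  ],
  "angular": [
    [0,0,0],
    [0,0,0],
    [0,0,0],
    [0,0,0],
    [0,0,0]
  ]
}}

```text
clock: 7.4
position: [0.4966, -0.049, 0.2324]
ee_rot: [-0.002, 0.711, 0.703, -0.001]
contact_force: [1.1, -0.5, -0.1]
width: 0.0601
```

>>> {"method": "send_rows", "body": {
  "delta_pos": [
    [0.092,0.0215,0],
    [0.092,0.0215,0],
    [0.092,0.0215,0],
    [0.092,0.0215,0],
    [0.092,0.0215,0]
  ],
  "angular": [
    [0,0,0],
    [0,0,0],
    [0,0,0],
    [0,0,0],
    [0,0,0]
  ]
}}

```text
clock: 7.82
position: [0.5413, 0.1345, 0.2323]
ee_rot: [-0.001, 0.71, 0.704, -0.002]
contact_force: [0.7, -0.9, -1.2]
width: 0.06
```

>>> {"method": "send_rows", "body": {
  "delta_pos": [
    [0.092,0.0215,0],
    [0.092,0.0215,0],
    [0.092,0.0215,0],
    [0,0,0],
    [0,0,0]
  ],
  "angular": [
    [0,0,0],
    [0,0,0],
    [0,0,0],
    [0,0,0],
    [0,0,0]
  ]
}}

```text
clock: 8.23
position: [0.5683, 0.2443, 0.2317]
ee_rot: [-0.001, 0.709, 0.705, -0.002]
contact_force: [0.0, -0.3, 0.4]
width: 0.0599
```

>>> {"method": "send_rows", "body": {
  "delta_pos": [
    [0,0,0],
    [0,0,0],
    [0,0,0],
    [0,0,0],
    [0,0,0]
  ],
  "angular": [
    [0,0,-0.917],
    [0,0,-0.917],
    [0,0,-0.917],
    [0,0,-0.917],
    [0,0,-0.917]
  ]
}}

```text
clock: 8.65
position: [0.5684, 0.2408, 0.2331]
ee_rot: [-0.001, 0.569, 0.822, -0.001]
contact_force: [0.6, -0.3, -0.3]
width: 0.0598
```

```bash
python3 look.py top 10 305 170 365 270; python3 red.py top 10 320 235 345 252 |grep xg; python3 look.py side 10 210 200 290 300;python3 -c "
from h import *
go([.571,.2425,.14])"
```

```text
t 8.65 p [0.5684 0.2408 0.2331] th 110.58 zax [-0.0029 -0.0015 -1.    ] F [ 0.6 -0.3 -0.3] w 0.0598
k 6
tcp px [[192.1 195.8]] tip px [[193.3 197.2]]
330 244.16 xg 456.5 y -0.1939 32
331 244.09 xg 456.8 y -0.1973 79
332 244.09 xg 456.9 y -0.2007 179
333 244.09 xg 457.0 y -0.204 230
334 244.1 xg 457.2 y -0.2074 236
335 244.12 xg 457.2 y -0.2108 242
336 244.13 xg 457.3 y -0.2142 237
337 244.09 xg 457.5 y -0.2175 163
t 8.7 p [0.5684 0.2408 0.2331] th 110.7 zax [-0.0029 -0.0014 -1.    ] F [0.2 0.3 0.4] w 0.0598
k 6
tcp px [[250.9 232.9]] tip px [[251.2 239.1]]
t 8.75 p [0.5685 0.241  0.2332] th 110.35 zax [-0.0026 -0.0013 -1.    ] F [ 0.4  0.8 -0.9] w 0.0601
total units [0.0016 0.0078 0.233 ] rows 3 each [0.0005 0.0026 0.0777]
```

View pics/top10c.png

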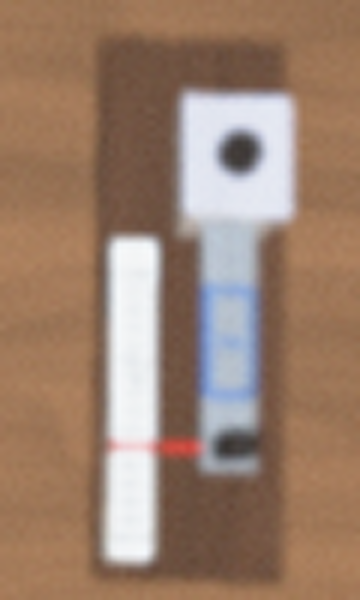

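View pics/side10c.png

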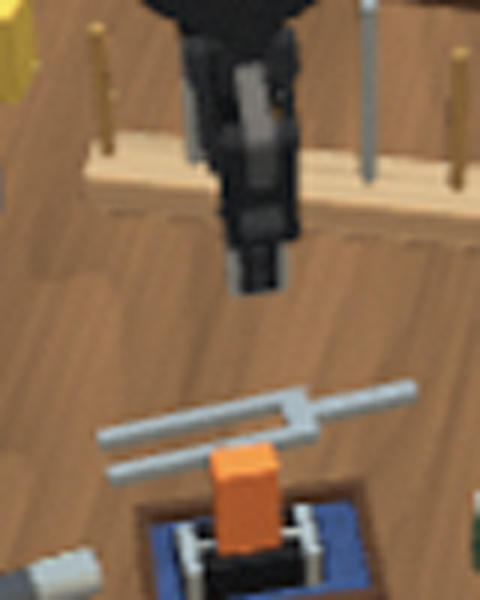

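The top view shows the pointer (333,244.1) and the mark (328,244.0) in one line, so the blade is set to within about 0.5 mm. I'll descend over the handle.

>>> {"method": "send_rows", "body": {
  "delta_pos": [
    [0,0.008,0.05],
    [0,0,0.07],
    [0,0,0.07],
    [0,0,0.05],
    [0,0,0]
  ],
  "angular": [
    [0,0,0],
    [0,0,0],
    [0,0,0],
    [0,0,0],
    [0,0,0]
  ]
}}

```text
clock: 9.17
position: [0.5687, 0.2417, 0.1331]
ee_rot: [-0.003, 0.571, 0.821, -0.004]
contact_force: [-0.7, 0.1, -0.7]
width: 0.0602
```

>>> {"method": "send_rows", "body": {
  "delta_pos": [
    [0,0,0],
    [0,0,0]
  ],
  "angular": [
    [0,0,0],
    [0,0,0]
  ]
}}

```text
clock: 9.33
position: [0.5732, 0.2436, 0.1394]
ee_rot: [0.001, 0.571, 0.821, 0.001]
contact_force: [-0.4, -1.0, 0.9]
width: 0.0601
```

```bash
python3 look.py side 11 210 225 290 305; python3 look.py top 11 160 170 240 240
```

```text
t 9.33 p [0.5732 0.2436 0.1394] th 110.38 zax [ 1.5e-03  4.0e-04 -1.0e+00] F [-0.4 -1.   0.9] w 0.0601
k 7
tcp px [[250.  262.6]] tip px [[250.3 268.1]]
t 9.38 p [0.5736 0.2438 0.14  ] th 110.39 zax [ 2.8e-03  8.0e-04 -1.0e+00] F [ 0.3  0.2 -0.2] w 0.06
k 8
tcp px [[196.6 200.6]] tip px [[197.7 201.8]]
```

View pics/side11c.png

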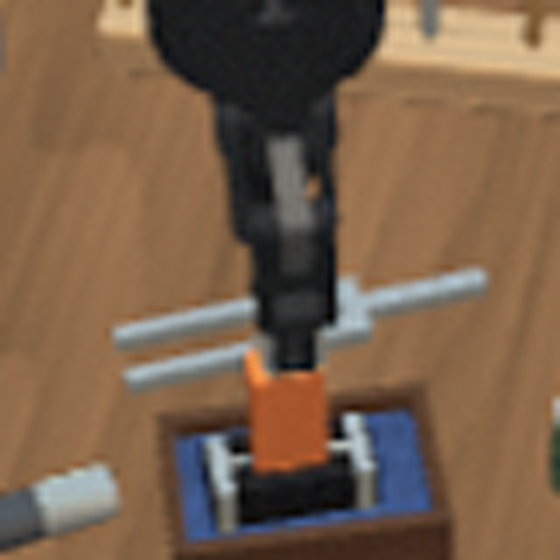

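View pics/top11c.png

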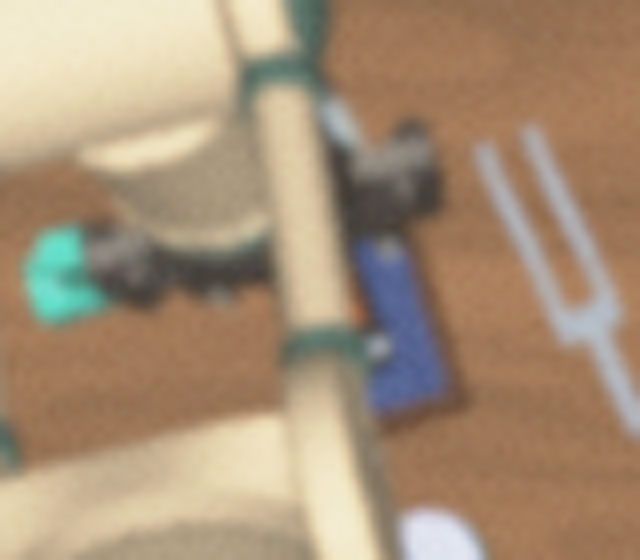

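```bash
python3 - <<'E'
from h import *
p=np.array([.5736,.2438,.121]);u=np.array([np.cos(np.radians(110.4)),np.sin(np.radians(110.4)),0])
print(proj('side',[p,p+.035*u,p+.03*u]))
print('now px finger',210+297/7-.5)
q=np.array([.5736,.2438,.092]);print(proj('side',[q,q+[.01,0,0]]), 'tool side top face px 250.1,276.2')
E
```

```text
[[250.1170428  267.96747568]
 [252.04501993 279.02690769]
 [251.76360315 277.41346229]]
now px finger 251.92857142857144
[[250.54953365 276.11239062]
 [246.52175808 275.5237593 ]] tool side top face px 250.1,276.2
```

>>> {"method": "send_rows", "body": {
  "delta_pos": [
    [0,0,0.04],
    [0,0,0.05],
    [0,0,0.04],
    [0,0,0.025],
    [0,0,0.013]
  ],
  "angular": [
    [0,0,0],
    [0,0,0],
    [0,0,0],
    [0,0,0],
    [0,0,0]
  ]
}}

```text
clock: 9.85
position: [0.5724, 0.2438, 0.0708]
ee_rot: [-0.0, 0.57, 0.821, -0.0]
contact_force: [0.3, 0.2, -0.2]
width: 0.0597
```

>>> {"method": "send_rows", "body": {
  "delta_pos": [
    [0,0,0],
    [0,0,0],
    [0,0,0]
  ],
  "angular": [
    [0,0,0],
    [0,0,0],
    [0,0,0]
  ]
}}

```text
clock: 10.1
position: [0.5734, 0.2442, 0.0723]
ee_rot: [0.001, 0.57, 0.821, 0.001]
contact_force: [-0.5, 0.7, -0.1]
width: 0.0597
```

```bash
python3 look.py side 12 210 225 290 305
```

```text
t 10.1 p [0.5734 0.2442 0.0723] th 110.45 zax [ 2.3e-03  8.0e-04 -1.0e+00] F [-0.5  0.7 -0.1] w 0.0597
k 7
tcp px [[250.9 281.6]] tip px [[251.1 286.7]]
```

View pics/side12c.png

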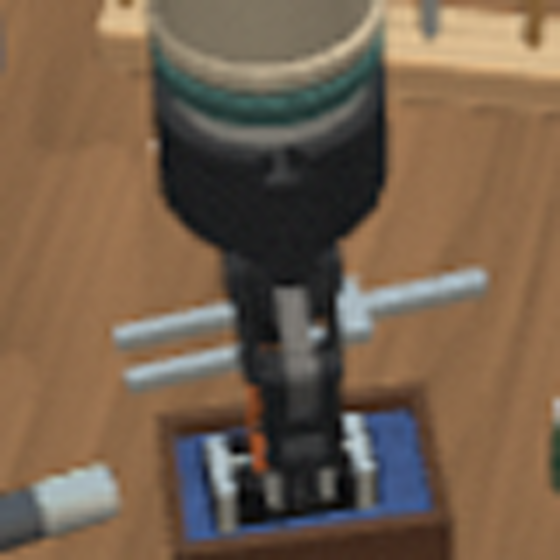

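The near finger is centred on the handle at (252,290), clear of the case. I close on it.

>>> {"method": "send_rows", "body": {
  "delta_pos": [
    [0,0,0],
    [0,0,0],
    [0,0,0],
    [0,0,0],
    [0,0,0]
  ],
  "angular": [
    [0,0,0],
    [0,0,0],
    [0,0,0],
    [0,0,0],
    [0,0,0]
  ],
  "hand": 8,
  "squeeze": 50
}}

```text
clock: 10.57
position: [0.5727, 0.244, 0.0715]
ee_rot: [0.0, 0.57, 0.821, 0.0]
contact_force: [0.1, -0.2, 1.4]
width: 0.0154
```

>>> {"method": "send_rows", "body": {
  "delta_pos": [
    [0,0,0],
    [0,0,0],
    [0,0,0],
    [0,0,0]
  ],
  "angular": [
    [0,0,0],
    [0,0,0],
    [0,0,0],
    [0,0,0]
  ]
}}

```text
clock: 10.9
position: [0.5727, 0.244, 0.0715]
ee_rot: [0.0, 0.57, 0.821, 0.0]
contact_force: [0.1, 0.1, 2.9]
width: 0.0153
```

>>> {"method": "send_rows", "body": {
  "delta_pos": [
    [0,0,-0.02],
    [0,0,-0.04],
    [0,0,-0.06],
    [0,0,-0.08],
    [0,0,-0.08]
  ],
  "angular": [
    [0,0,0],
    [0,0,0],
    [0,0,0],
    [0,0,0],
    [0,0,0]
  ]
}}

```text
clock: 11.32
position: [0.5713, 0.2435, 0.1831]
ee_rot: [-0.001, 0.57, 0.821, -0.001]
contact_force: [0.3, -0.5, -1.6]
width: 0.0152
```

>>> {"method": "send_rows", "body": {
  "delta_pos": [
    [0,0,-0.08],
    [0,0,-0.06],
    [0,0,-0.03],
    [0,0,0],
    [0,0,0]
  ],
  "angular": [
    [0,0,0],
    [0,0,0],
    [0,0,0],
    [0,0,0],
    [0,0,0]
  ]
}}

```text
clock: 11.73
position: [0.5722, 0.2438, 0.2511]
ee_rot: [0.0, 0.57, 0.821, 0.0]
contact_force: [-0.4, -0.3, -1.8]
width: 0.0154
```

```bash
python3 look.py side 13 205 180 305 280
```

```text
t 11.73 p [0.5722 0.2438 0.2511] th 110.46 zax [ 1.e-04  1.e-04 -1.e+00] F [-0.4 -0.3 -1.8] w 0.0154
k 6
tcp px [[248.6 227.5]] tip px [[248.9 233.9]]
```

View pics/side13c.png

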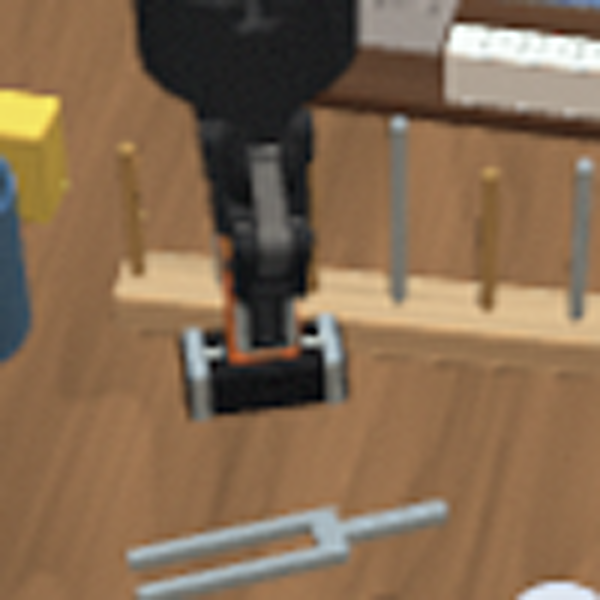

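```bash
cat > ov.py <<'E'
from h import *
import sys
# overlay predicted pickup box given offset along pickup x
def box(p,th,hz=.0515,off=0,dth=0,dz=0,L=.03,W=.013,z0=0,z1=.022):
    u=np.array([np.cos(th),np.sin(th),0]);v=np.array([np.sin(th),-np.cos(th),0])
    return np.array([p+v*(off+a*L)+u*b*W+[0,0,z-hz] for z in(z0,z1) for a,b in((1,1),(1,-1),(-1,-1),(-1,1))])
def draw(im,C,o,k,col):
    q=[tuple(int(v) for v in ((c-o+.5)*k)) for c in C]
    for i in range(4):
        for a,b in((i,(i+1)%4),(i+4,(i+1)%4+4),(i,i+4)): cv2.line(im,q[a],q[b],col,1)
if __name__=='__main__':
    i=sys.argv[1];x0,y0,x1,y1=map(int,sys.argv[2:6]);off=float(sys.argv[6])
    P=np.array(eval(sys.argv[7]));th=np.radians(float(sys.argv[8]))
    im=cv2.imread(f'pics/side{i}.png');k=min(800//(x1-x0),600//(y1-y0))
    a=cv2.resize(im[y0:y1,x0:x1],None,fx=k,fy=k,interpolation=cv2.INTER_CUBIC)
    C=proj('side',box(P,th,off=off));print(C.round(1).tolist());draw(a,C,np.array([x0,y0]),k,(0,255,0));cv2.imwrite(f'pics/ov{i}.png',a)
E
python3 ov.py 13 225 220 275 255 0 '[.5722,.2438,.2511]' 110.46
```

```text
[[236.8, 250.0], [235.6, 242.0], [261.8, 238.9], [263.5, 246.8], [236.3, 243.0], [235.1, 234.9], [261.6, 231.9], [263.3, 239.8]]
```

View pics/ov13.png

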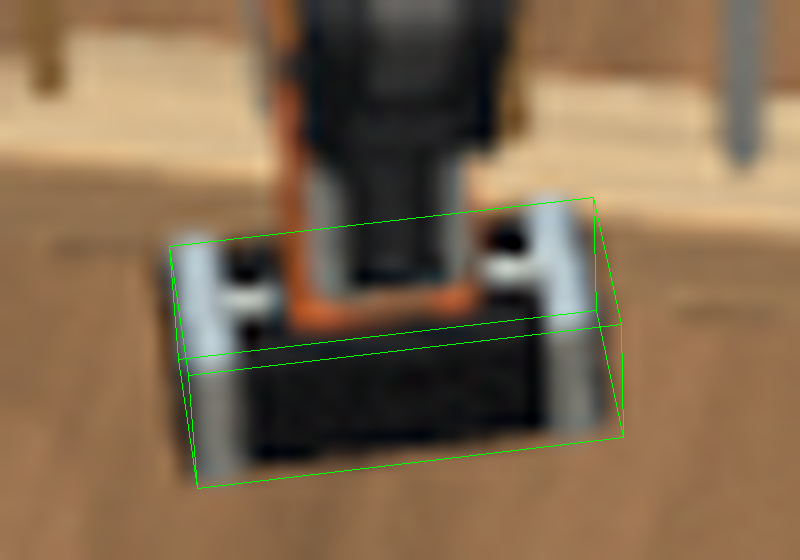

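```bash
python3 - <<'E'
from h import *
for n,f,R in(('top','top10',(335,205,352,242)),('side','side10',(280,165,325,190)),('side','side13',(280,165,325,190))):
    im=cv2.imread(f'pics/{f}.png').astype(int);b,g,r=im[...,0],im[...,1],im[...,2]
    m=(b-r>40)
    for st_,ce,l in blobs(m,*R,6):
        rc=rect(l);print(f,st_,ce.round(2),rc,on(n,ce,.052).round(4),on(n,rc[0],.052).round(4))
        c=cv2.moments(l.astype(np.uint8),True);P=on(n,cv2.boxPoints(rc),.052);print(P.round(4).tolist())
E
python3 -c "
import cv2;im=cv2.imread('pics/side13.png');cv2.imwrite('pics/c13.png',cv2.resize(im[150:205,255:340],None,fx=9,fy=9,interpolation=cv2.INTER_CUBIC))"
```

```text
top10 [338 217  10  20 119] [342.15 226.5 ] ((342.5, 226.5), (19.0, 9.0), 90.0) [[ 0.5178 -0.2351  0.052 ]] [[ 0.5179 -0.2363  0.052 ]]
[[0.55, -0.2209, 0.052], [0.551, -0.2518, 0.052], [0.486, -0.2515, 0.052], [0.4851, -0.2209, 0.052]]
side10 [290 174  21   8  78] [300.1  177.23] ((300.04437255859375, 177.12286376953125), (20.21353530883789, 5.842062473297119), 6.709836959838867) [[ 0.5207 -0.2354  0.052 ]] [[ 0.5209 -0.236   0.052 ]]
[[0.5526, -0.2203, 0.052], [0.5556, -0.2527, 0.052], [0.4889, -0.2518, 0.052], [0.487, -0.2197, 0.052]]
side13 [290 174  21   8  79] [300.19 177.22] ((300.04437255859375, 177.12286376953125), (20.21353530883789, 5.842062473297119), 6.709836959838867) [[ 0.5204 -0.2356  0.052 ]] [[ 0.5209 -0.236   0.052 ]]
[[0.5526, -0.2203, 0.052], [0.5556, -0.2527, 0.052], [0.4889, -0.2518, 0.052], [0.487, -0.2197, 0.052]]
```

View pics/c13.png

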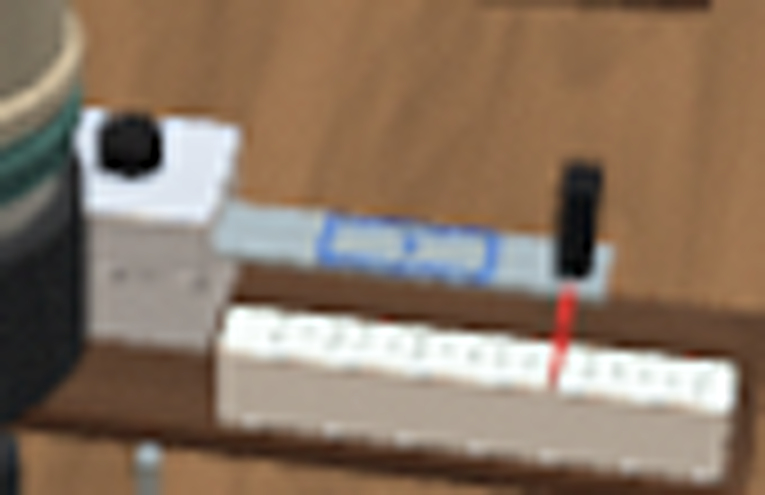

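The pickup is held level, with the case at about (249,240) and centred on the fingers to within about 1 mm. The outline at side (300,177) and top (342,226.5) gives a spot near (0.519, -0.236). I'll turn, then carry it high over the rods.

>>> {"method": "send_rows", "body": {
  "delta_pos": [
    [0,0,0],
    [0,0,0],
    [0,0,0],
    [0,0,0],
    [0,0,0]
  ],
  "angular": [
    [0,0,0.919],
    [0,0,0.919],
    [0,0,0.919],
    [0,0,0.919],
    [0,0,0.919]
  ]
}}

```text
clock: 12.2
position: [0.5713, 0.2435, 0.2484]
ee_rot: [-0.001, 0.712, 0.702, -0.002]
contact_force: [1.0, -0.3, -1.9]
width: 0.0154
```

>>> {"method": "send_rows", "body": {
  "delta_pos": [
    [0,0,0],
    [0,0,0]
  ],
  "angular": [
    [0,0,0],
    [0,0,0]
  ]
}}

```text
clock: 12.37
position: [0.5717, 0.2436, 0.2491]
ee_rot: [-0.001, 0.71, 0.704, -0.002]
contact_force: [-0.8, 1.4, -2.2]
width: 0.0157
```

```bash
python3 -c "
from h import *
go([.518,-.236,.25],16)"
```

```text
t 12.37 p [0.5717 0.2436 0.2491] th 89.5 zax [-0.0036 -0.001  -1.    ] F [-0.8  1.4 -2.2] w 0.0157
total units [-1.2002e+00 -1.2370e-01 -5.0000e-04] rows 16 each [-0.075  -0.0077 -0.    ]
```

>>> {"method": "send_rows", "body": {
  "delta_pos": [
    [-0.04,-0.004,0],
    [-0.07,-0.007,0],
    [-0.08,-0.008,0],
    [-0.08,-0.008,0],
    [-0.08,-0.008,0]
  ],
  "angular": [
    [0,0,0],
    [0,0,0],
    [0,0,0],
    [0,0,0],
    [0,0,0]
  ]
}}

```text
clock: 12.78
position: [0.5561, 0.1021, 0.2505]
ee_rot: [-0.0, 0.71, 0.704, -0.001]
contact_force: [0.6, -0.1, -1.8]
width: 0.0158
```

>>> {"method": "send_rows", "body": {
  "delta_pos": [
    [-0.08,-0.008,0],
    [-0.08,-0.008,0],
    [-0.08,-0.008,0],
    [-0.08,-0.008,0],
    [-0.08,-0.008,0]
  ],
  "angular": [
    [0,0,0],
    [0,0,0],
    [0,0,0],
    [0,0,0],
    [0,0,0]
  ]
}}

```text
clock: 13.2
position: [0.5381, -0.0579, 0.2507]
ee_rot: [-0.0, 0.71, 0.704, -0.0]
contact_force: [0.6, -0.4, -1.9]
width: 0.0157
```

>>> {"method": "send_rows", "body": {
  "delta_pos": [
    [-0.08,-0.009,0],
    [-0.08,-0.009,0],
    [-0.08,-0.009,0],
    [-0.08,-0.009,0],
    [-0.08,-0.009,0]
  ],
  "angular": [
    [0,0,0],
    [0,0,0],
    [0,0,0],
    [0,0,0],
    [0,0,0]
  ]
}}

```text
clock: 13.62
position: [0.5182, -0.2175, 0.2507]
ee_rot: [-0.0, 0.71, 0.704, -0.0]
contact_force: [1.3, 0.3, -1.6]
width: 0.0156
```

>>> {"method": "send_rows", "body": {
  "delta_pos": [
    [-0.04,-0.004,0],
    [-0.01,0,0],
    [0,0,0],
    [0,0,0],
    [0,0,0]
  ],
  "angular": [
    [0,0,0],
    [0,0,0],
    [0,0,0],
    [0,0,0],
    [0,0,0]
  ]
}}

```text
clock: 14.03
position: [0.5176, -0.2343, 0.2509]
ee_rot: [-0.001, 0.71, 0.704, 0.0]
contact_force: [-0.2, 0.5, -1.3]
width: 0.0153
```

```bash
python3 look.py side 14 255 100 345 190;python3 -c "
from h import *
go([.518,-.236,.14])"
```

```text
t 14.03 p [ 0.5176 -0.2343  0.2509] th 89.47 zax [-4.0e-04  1.2e-03 -1.0e+00] F [-0.2  0.5 -1.3] w 0.0153
k 6
tcp px [[303.5 123.2]] tip px [[303.3 128.8]]
t 14.08 p [ 0.5177 -0.2343  0.251 ] th 89.49 zax [-3.e-04  8.e-04 -1.e+00] F [-0.4 -0.1 -1.8] w 0.0154
total units [-0.0046  0.0008  0.2775] rows 3 each [-0.0015  0.0003  0.0925]
```

View pics/side14c.png

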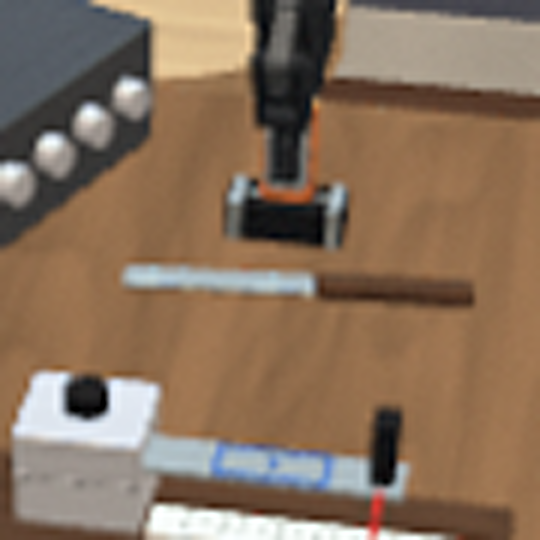

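Rods are crossed with about 65 mm of clearance, and the pickup (302,137) is above the outline (300,177). Now a partial descent.

>>> {"method": "send_rows", "body": {
  "delta_pos": [
    [-0.0045,0,0.04],
    [0,0,0.07],
    [0,0,0.07],
    [0,0,0.05],
    [0,0,0.02]
  ],
  "angular": [
    [0,0,0],
    [0,0,0],
    [0,0,0],
    [0,0,0],
    [0,0,0]
  ]
}}

```text
clock: 14.5
position: [0.5161, -0.235, 0.1481]
ee_rot: [-0.003, 0.71, 0.704, -0.001]
contact_force: [-0.2, 0.7, -1.7]
width: 0.0158
```

>>> {"method": "send_rows", "body": {
  "delta_pos": [
    [0,0,0],
    [0,0,0],
    [0,0,0],
    [0,0,0],
    [0,0,0]
  ],
  "angular": [
    [0,0,0],
    [0,0,0],
    [0,0,0],
    [0,0,0],
    [0,0,0]
  ]
}}

```text
clock: 14.92
position: [0.5186, -0.2378, 0.1525]
ee_rot: [0.001, 0.711, 0.703, 0.0]
contact_force: [0.2, 0.1, -2.0]
width: 0.0154
```

```bash
python3 look.py side 15 260 130 340 190; python3 - <<'E'
from ov import *
s,R=st(False);x=R.as_matrix()[:,0];th=np.arctan2(x[1],x[0])
im=cv2.imread('pics/side15.png');o=np.array([265,140]);k=11
a=cv2.resize(im[140:190,265:335],None,fx=k,fy=k,interpolation=cv2.INTER_CUBIC)
draw(a,proj('side',box(s['position'],th,off=.001)),o,k,(0,255,0))
c=np.array([.519,-.236,.052]);v=np.array([np.cos(-.0105),np.sin(-.0105),0]);u=np.array([-v[1],v[0],0])
Q=[c+v*.03*i+u*.013*j for i,j in((1,1),(1,-1),(-1,-1),(-1,1))]
cv2.polylines(a,[((proj('side',Q)-o+.5)*k).astype(int)],True,(0,255,255),1)
cv2.imwrite('pics/ov15.png',a)
E
```

```text
t 14.92 p [ 0.5186 -0.2378  0.1525] th 89.4 zax [ 0.0025 -0.0014 -1.    ] F [ 0.2  0.1 -2. ] w 0.0154
k 10
tcp px [[302.1 150.7]] tip px [[301.8 155.8]]
```

View pics/ov15.png

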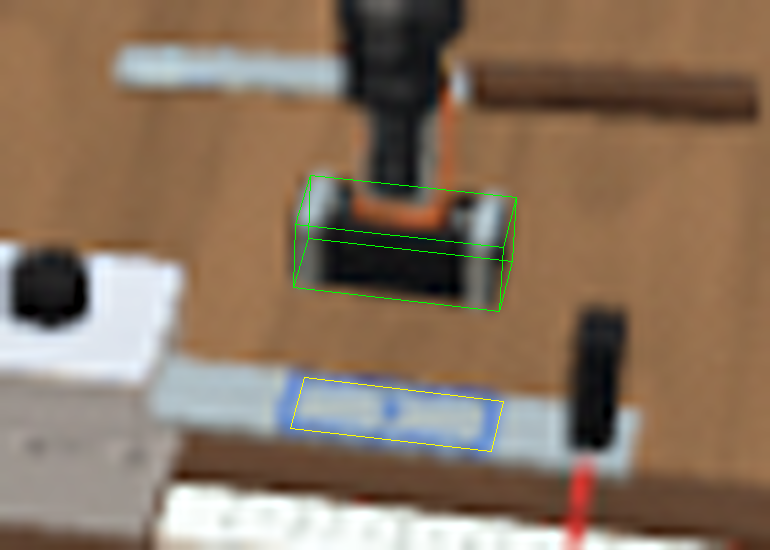

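>>> {"method": "send_rows", "body": {
  "delta_pos": [
    [0.004,0,0.02],
    [0,0,0.03],
    [0,0,0.025],
    [0,0,0.01],
    [0,0,0]
  ],
  "angular": [
    [0,0,0],
    [0,0,0],
    [0,0,0],
    [0,0,0],
    [0,0,0]
  ]
}}

```text
clock: 15.38
position: [0.5169, -0.2352, 0.1155]
ee_rot: [-0.002, 0.711, 0.703, -0.0]
contact_force: [-0.4, 0.1, -1.5]
width: 0.0153
```

>>> {"method": "send_rows", "body": {
  "delta_pos": [
    [0,0,0],
    [0,0,0],
    [0,0,0],
    [0,0,0],
    [0,0,0]
  ],
  "angular": [
    [0,0,0],
    [0,0,0],
    [0,0,0],
    [0,0,0],
    [0,0,0]
  ]
}}

```text
clock: 15.8
position: [0.518, -0.2359, 0.1175]
ee_rot: [0.0, 0.711, 0.703, 0.0]
contact_force: [-0.6, 0.1, -1.6]
width: 0.0155
```

```bash
python3 look.py side 16 265 140 335 190; python3 look.py top 16 300 165 380 265; python3 - <<'E'
from ov import *
s,R=st(False);x=R.as_matrix()[:,0];th=np.arctan2(x[1],x[0])
im=cv2.imread('pics/side16.png');o=np.array([265,140]);k=11
a=cv2.resize(im[140:190,265:335],None,fx=k,fy=k,interpolation=cv2.INTER_CUBIC);cv2.imwrite('pics/side16c.png',a)
draw(a,proj('side',box(s['position'],th,off=.001)),o,k,(0,255,0));cv2.imwrite('pics/ov16.png',a)
E
```

```text
t 15.8 p [ 0.518  -0.2359  0.1175] th 89.39 zax [ 7.e-04 -4.e-04 -1.e+00] F [-0.6  0.1 -1.6] w 0.0155
k 11
tcp px [[301.7 160.4]] tip px [[301.5 165.4]]
t 15.85 p [ 0.518  -0.2359  0.1174] th 89.39 zax [ 6.e-04 -2.e-04 -1.e+00] F [-0.5  0.3 -1.6] w 0.0151
k 6
tcp px [[346.  223.6]] tip px [[344.9 224.4]]
```

View pics/side16c.png

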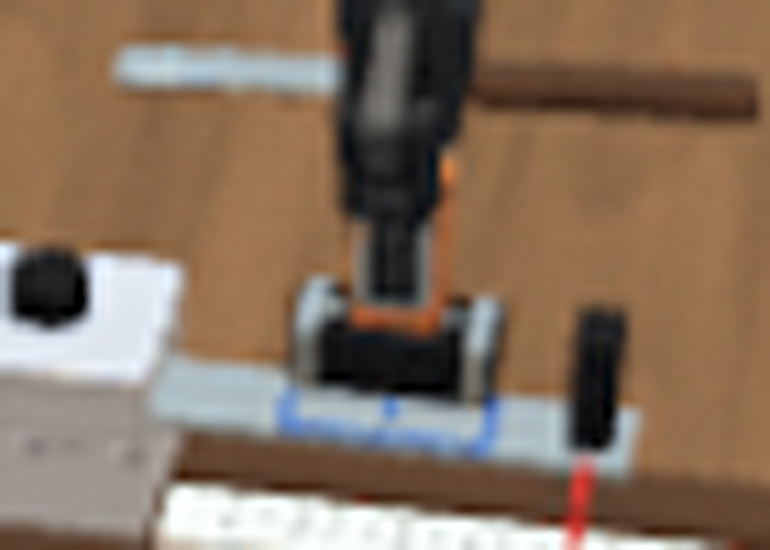

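View pics/ov16.png

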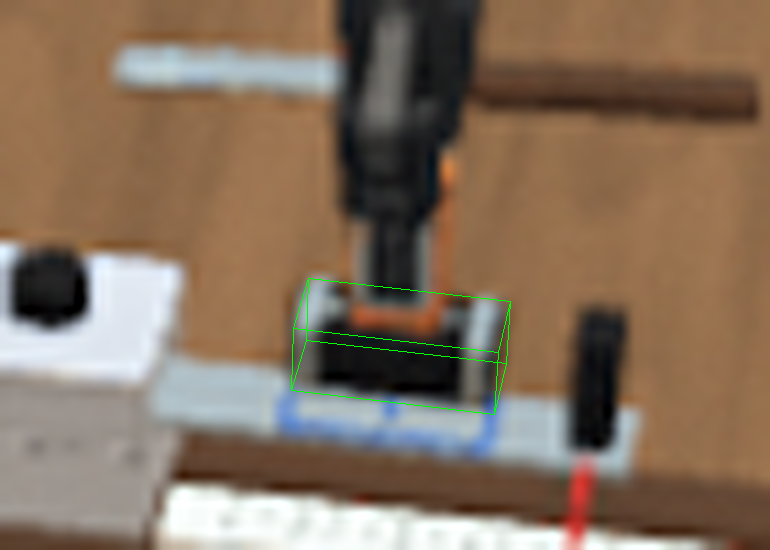

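View pics/top16c.png

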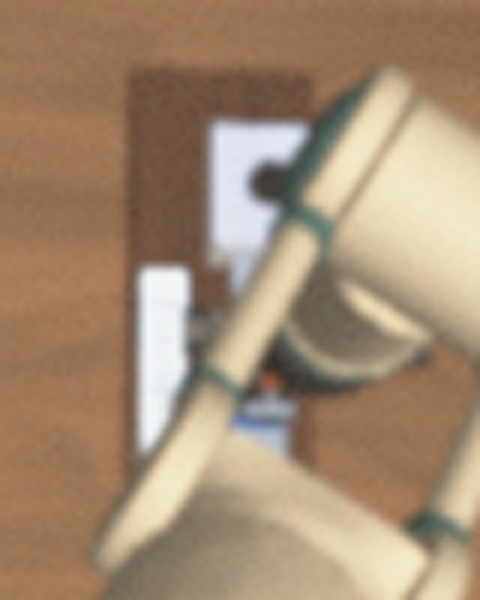

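```bash
python3 - <<'E'
from h import *
print(on('top',(300+272/6-.5,165+408/6-.5),.088), on('top',(300+272/6-.5,165+384/6-.5),.09))
im=cv2.imread('pics/top16.png');cv2.imwrite('pics/c16.png',cv2.resize(im[220:250,330:360],None,fx=18,fy=18,interpolation=cv2.INTER_CUBIC))
E
```

```text
[[ 0.49279422 -0.23737944  0.088     ]] [[ 0.50576561 -0.23704553  0.09      ]]
```

View pics/c16.png

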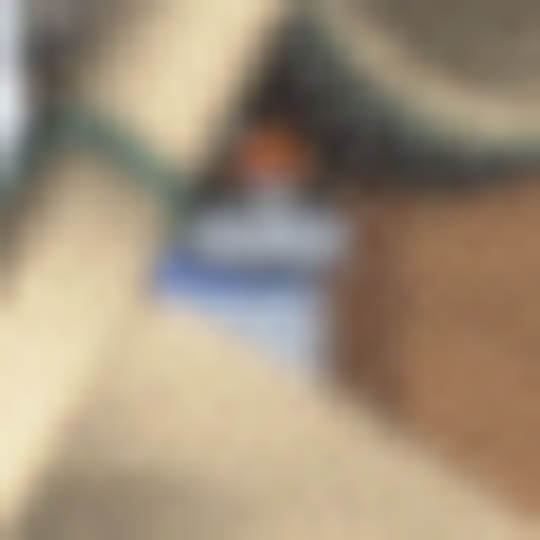

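>>> {"method": "send_rows", "body": {
  "delta_pos": [
    [0.0012,0.0012,0.005],
    [0,0,0.006],
    [0,0,0],
    [0,0,0],
    [0,0,0]
  ],
  "angular": [
    [0,0,0],
    [0,0,0],
    [0,0,0],
    [0,0,0],
    [0,0,0]
  ]
}}

```text
clock: 16.32
position: [0.5183, -0.2353, 0.1125]
ee_rot: [-0.0, 0.711, 0.703, 0.0]
contact_force: [1.0, 0.4, -1.3]
width: 0.0157
```

>>> {"method": "send_rows", "body": {
  "delta_pos": [
    [0,0,0],
    [0,0,0],
    [0,0,0],
    [0,0,0],
    [0,0,0]
  ],
  "angular": [
    [0,0,0],
    [0,0,0],
    [0,0,0],
    [0,0,0],
    [0,0,0]
  ]
}}

```text
clock: 16.73
position: [0.5183, -0.2353, 0.1127]
ee_rot: [0.0, 0.711, 0.703, 0.0]
contact_force: [-0.0, -0.3, -1.1]
width: 0.0154
```

```bash
python3 look.py side 17 265 140 335 190; python3 red.py side 17 311 180 322 195|grep xg
```

```text
t 16.73 p [ 0.5183 -0.2353  0.1127] th 89.39 zax [ 1.e-04  1.e-04 -1.e+00] F [-0.  -0.3 -1.1] w 0.0154
k 11
tcp px [[301.5 161.8]] tip px [[301.3 166.7]]
317.6 182 xg 461.5 y -0.2201 70
317.46 183 xg 461.3 y -0.2147 183
317.34 184 xg 461.0 y -0.2093 207
317.24 185 xg 460.7 y -0.204 183
317.08 186 xg 460.5 y -0.1986 145
316.73 187 xg 460.9 y -0.1932 226
316.79 188 xg 460.1 y -0.188 131
316.73 189 xg 459.6 y -0.1828 51
316.2 190 xg 460.6 y -0.1774 59
316.0 191 xg 460.6 y -0.1721 50
```

View pics/side17c.png

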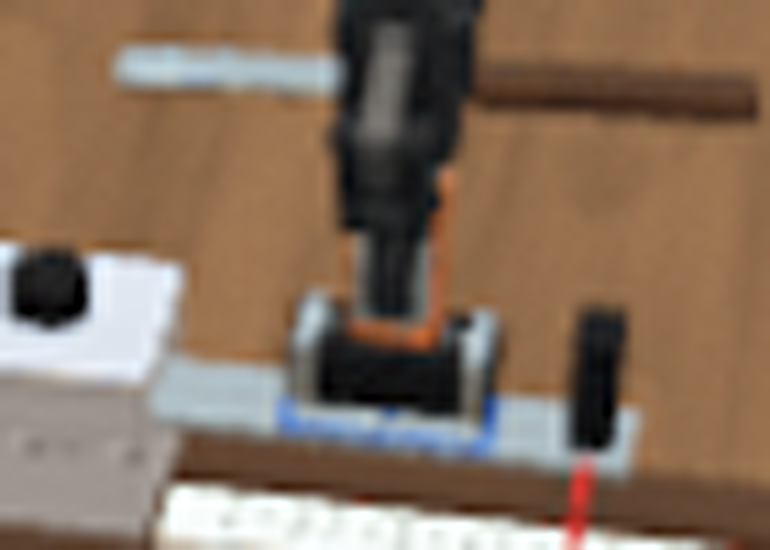

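View pics/side17.png

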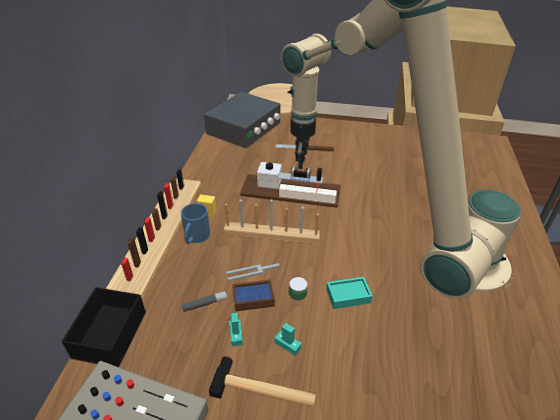

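```bash
python3 -c "
from rig import manip
print(manip.sign_off())"
```

```text
the job is handed in; nothing more can be done
None
```

I drew the blade out about 66 mm by the black tab until the red pointer met the mark, let go of it, and then handed the job in at about 17 s with the pickup held above the blue outline.

**Blade:** Seen from above, the pointer and mark were in line to within about 0.3 mm. The side view agreed to within about 0.5 mm, and the pointer had not moved by the final picture.

**Carry:** I lifted the pickup out by its orange handle and crossed the rods with about 65 mm between its underside and the rod tops.

**Final hold:** The pickup is level and lengthwise along the blade. Its underside should be about 9 to 11 mm above the blade. From the side it looks centred on the outline to within about 1 mm.

**Checks that were less certain:**
- The top and side cameras disagreed by about 3 mm on where the outline lies along the blade, so I used the mean and fine-tuned on the side view.
- The arm blocked most of the top view at the end. A top picture just before the last small move suggested about 1 mm of sideways offset, and I corrected about half of that. I took no top picture after that move.
- I judged the height from the grasp geometry and the side picture rather than measuring it directly.

No contact force went above about 6 N, and the final side view shows everything else where it started.

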